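# Check the balance and weigh a batch of pressed tablets

## Task

Check the balance and then weigh the batch. First tip the brass check weight out of its nest, lay it flat in the empty weighing dish, let go and press the green key; then move the weight to the middle of the blue mat, lying flat. Next put every tablet from the pocket tray into the dish and, with the weight on the mat and all the tablets in the dish, press the green key again; leave the tub, weighing boat and scoop alone.

Things in the scene. Friction and masses are not known exactly. Their poses are not given: they have to be found in the camera images.
- weight_c (a point): Check weight: flat brass bar, 54 (x) x 40 (y) x 16 (z) mm, 0.29 kg. Point at its centre; x along its length, y across, z up through its flat top. It starts lying flat in the nest, its x along the nest's x.
- nest: Fixed grey block, 80 x 67 mm (x, y), 32 mm high. In its 43 mm wide (y) recess the weight lies flush with the block's top, 1 to 1.5 mm from the side walls and the -x wall: no room for fingers. Origin on the bench under the weight's middle; z up. Floor level, 16 mm above the bench, up to x = +2 mm, then a black ramp falling 35 deg to the +x end, closed by a yellow stop 16 mm high at x = 33.5 to 39 mm.
- press_edge (a point): Point of the nest at the top of the weight's +x end (yellow stop side) as it lies flat, 32 mm above the bench. Pressing the weight down here some 10 mm (under 15 N) tips it over the end of the level floor; let go slowly, it stays tipped at about 35 deg, its -x end 17 mm up and clear of the block: pinch it there by its sides, 40 mm apart.
- dish_floor (a point): Weighing dish of the balance: fixed square aluminium dish, 142 x 142 mm inside with a rim standing 8 mm above its floor (wall 4 mm). Point at the centre of the dish's inner floor, 66 mm above the bench; axes along its sides, z up. It stands on a white bench balance 270 x 200 mm (x, y) and 52 mm high, whose centre lies 45 mm to the -x side of the dish's centre; the blue key panel is at the -x end.
- key_top (a point): Green round weigh key, 28 mm across, on the balance's blue panel, about 135 mm to the -x side of the dish's centre. Point at the centre of its top, moving with it.
- key (a joint): How far the green key is pressed (m): 0 up, 0.006 fully down. Spring-loaded; fully down takes 4 N; a press of 5 mm or more counts.
- mat_c (a point): Blue rest mat for the check weight, fixed, 110 x 110 mm, 3 mm thick. Point at the centre of its top; axes along its sides.
- tray: Fixed white pocket tray, 110 x 160 mm (x, y), top 11 mm above the bench. Origin on the bench under its centre. Six pockets, 29 x 17 mm (x, y) and 6 mm deep, at x = -23 and +23 mm, y = -50, 0 and +50 mm. Tablets stand 8 mm proud of it, their x along the tray's x. Empty pockets are simply empty.
- tub: Bystander: closed white tub with blue lid, 96 mm wide, 130 mm high; origin at its underside. Leave alone.
- boat: Bystander: empty white plastic weighing boat, about 80 mm square, 14 mm high; origin at its underside. Leave alone.
- scoop: Bystander: spoon-like scoop about 170 mm long, lying on the bench; origin at its underside. Leave alone.
- tablet0_c (a point): Pressed mineral tablet, terracotta colour: oblong with half-round ends, 26 (x) x 14 (y) x 14 (z) mm, 12 g, flat above and below; starts in a pocket of the tray (3 to 5 of the six tablets are present). Point at its centre; x along its length. Pinch it across its 14 mm width.
- tablet1_c (a point): Another such tablet, or absent.
- tablet2_c (a point): Another such tablet, or absent.
- tablet3_c (a point): Another such tablet, or absent.
- tablet4_c (a point): Another such tablet, or absent.
- tablet5_c (a point): Another such tablet, or absent.
Mind the look-alikes: they are no part of the job. There is more than one size of the part that bears weight_c; the job needs the smallest.

How it is judged:
By the outcome, as a careful person would: the job done as asked, in the order asked, and still so for the second after the job is handed in, with the robot touching nothing.
Of tablet0, tablet1, tablet2, tablet3, tablet4, tablet5 only 3 to 5 are there at a start; the rules pass over those that are not, and their reading is None.
At some moment in a run one of tablet0, tablet1, tablet2, tablet3, tablet4, tablet5 may be knocked a few centimetres aside while the robot is not near it.
Once in a run the grip may slacken for a moment while it holds something.
It also fails if it takes over 210 s, if anything falls off the work surface, if the arm or the gripper's body presses on something with over 40 N, if the wrist force passes 120 N, or if a joint passes its speed limit or range.

## Robot

A 7-joint arm with a two-finger parallel gripper is mounted at the origin on the work surface. World frame = base frame: x ahead of the robot, y to its left, z up, the work surface at z = 0. Lengths are in m, angles in rad, forces in N, time in s.
With the tool pointing down it reaches from about 0.425 to 0.875 m from the base axis. Payload 4.7 kg.
Tool frame: the origin (TCP) lies on the centre line of the jaws, within the pads' length; the fingertips stand 19 mm ahead of it and the grasp point (between the pads) is the TCP (ctrl.nose_length is the distance from the TCP to the fingertips, in m); z points along the fingers, x is the direction in which the jaws open and shut, and the axes are right-handed (so a half turn about z gives the same grasp; the last joint's range is limited). The gripper opens to 87 mm and grips with 3 to 60 N. Pads are 19 mm wide; open, the fingers measure 117 mm over their backs; the gripper's body (75 mm by 190 mm) begins 51 mm behind the grasp point.
Start: joints at [-1.283, 0.321, -0.07, 1.45, 0.023, 1.371, -0.057], TCP at [0.176, 0.626, 0.242] pointing down, gripper open.
Joint ranges: [-2.86, 2.86], [-0.3, 2.09], [-1.38, 1.24], [0.06, 2.45], [-1.56, 4.7], [0.09, 2.05], [-2.69, 2.69]. Speed limits (rad/s): [2.57, 2.57, 3.14, 3.14, 3.14, 3.14, 3.14].

## Interface

Orientations are given as a rotation vector (axis times angle).
In Python, from bench import ctrl gives the robot as it stands. The module is installed in compiled form; this text tells all that it offers.
- The arm moves only by the shell command python3 -m crank 'ROWS' [OPENING] [FORCE]. ROWS is a JSON object of lists of equal length, an entry for each row: "dp": the shift along the tool's x, y, z in cm, a list of three; "delta_rot": the turn, a rotation vector about the tool's x, y, z in rad, a list of three. In form: {"dp": [[x, y, z], ...], "delta_rot": [[rx, ry, rz], ...]}. A call has exactly 8 rows; each row shifts and turns the commanded pose from where the row before left it, along the tool's axes as they then stand; what a row does not reach is not made up. A row lasts 1/10 s, in which the tool goes at most 50 mm and 8.59 degrees, less where a joint would pass 70% of its speed; a pose out of reach is approached as far as the arm can. A call with a gripper value outside its range is refused whole. OPENING is the finger opening in cm, from 0 to 8.7, set as the call begins (- or left out, the last holds). The fingers move at their own pace and stop on an object; FORCE is the grip in N (left out, the last holds). Time passes only in rows, so rows that do not move let the fingers close, or fill a call up. It gives the time, the measured TCP pose, the force and the opening at its end, in the units of the state.
- ctrl.get_state(): the state, without advancing time (a new reading comes with each control period).
- ctrl.get_image(name): name is "scene" or "top" or "wrist"; returns the picture (400x640x3 uint8, blue, green, red); there is no depth.
- ctrl.camera_info(name): a dict with "camera_matrix" (3x3 intrinsics, pixels), "xyz" and "orientation" of the camera in the world. Camera axes: x right, y down, z forward; pixel columns grow to the right and rows downward; lengths in m; the calibration is good to about 2 mm. A picture is of the moment at which its call begins: read the wrist's pose just before it. camera_info takes no time and is no camera call; for the wrist camera it gives the pose at the moment of the call.
- ctrl.close_job(): hands the job in, once; it reports no verdict.
The state is a dict: "time": time; "joint_positions": joint angles; "qd": joint speeds; "joint_torque": joint torques, N m; "position": TCP position; "tool_rot": TCP orientation; "ft_force": force on the tool from outside, world axes, zero at the start; "torque": the same for the moment, N m; "grip_width": opening from 0.0 (shut) to 1.0 (fully open).
Only numpy, scipy, OpenCV 4.12 (cv2) and the standard library are available. Lean on these libraries where they do the work, as an engineer would, in place of code of your own. Each camera call takes 0.05 s, during which the arm holds its last target.

## Working session

There is one attempt and no reset: what is moved stays moved. The work goes in short steps, Python scripts to look and compute and a shell command to move; the robot and the scene stay as the last step left them, time stands still between calls to the robot, and variables do not carry over. Pictures are saved under pics/ and viewed, and the job is handed in when it is done.

```bash
mkdir -p pics; python3 - <<'E'
from bench import ctrl
import cv2, numpy as np
print(ctrl.get_state()); print(ctrl.nose_length)
for n in ["scene","top","wrist"]:
    i=ctrl.camera_info(n); print(n,i)
    cv2.imwrite(f"pics/{n}0.png",ctrl.get_image(n))
E
```

```text
{'time': 0.0, 'joint_positions': array([-1.28290958,  0.32181603, -0.07009182,  1.45168299,  0.02262725,
        1.3707892 , -0.05691243]), 'qd': array([-0.00115428,  0.00129444, -0.00069291, -0.00087576, -0.00061445,
       -0.00074653, -0.00236266]), 'joint_torque': array([ 8.59646898e-04, -4.91298401e+01, -4.03448185e-01, -3.12510216e+01,
       -6.39889506e-02,  4.41322848e-02,  1.79445210e-04]), 'position': array([0.17565727, 0.6252761 , 0.24046205]), 'tool_rot': array([ 2.50278649e+00,  1.89679122e+00, -2.26658613e-03]), 'ft_force': array([ 0.06345748, -0.03595792, -0.75266994]), 'torque': array([-0.06380947, -0.00558675,  0.03978081]), 'grip_width': 1.00349871473219}
0.019
scene {'camera_matrix': array([[379.67464817,   0.        , 324.42589508],
       [  0.        , 379.67464817, 195.50051251],
       [  0.        ,   0.        ,   1.        ]]), 'xyz': array([ 1.27030255, -0.11209958,  0.70584122]), 'orientation': array([-1.86895396, -1.49693919,  0.69915659])}
top {'camera_matrix': array([[485.31683604,   0.        , 316.22248571],
       [  0.        , 485.31683604, 202.62028366],
       [  0.        ,   0.        ,   1.        ]]), 'xyz': array([0.26603051, 0.01754537, 1.60873706]), 'orientation': array([-2.132875  ,  2.12810932, -0.20681746])}
wrist {'camera_matrix': array([[279.96211875,   0.        , 318.29927345],
       [  0.        , 279.96211875, 199.96106111],
       [  0.        ,   0.        ,   1.        ]]), 'xyz': array([0.09570777, 0.64751225, 0.38452764]), 'orientation': array([2.29601971, 1.74327367, 0.26775118])}
```

View pics/top0.png

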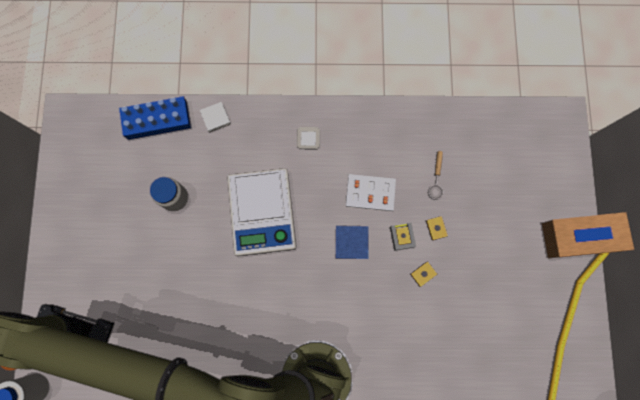

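View pics/scene0.png

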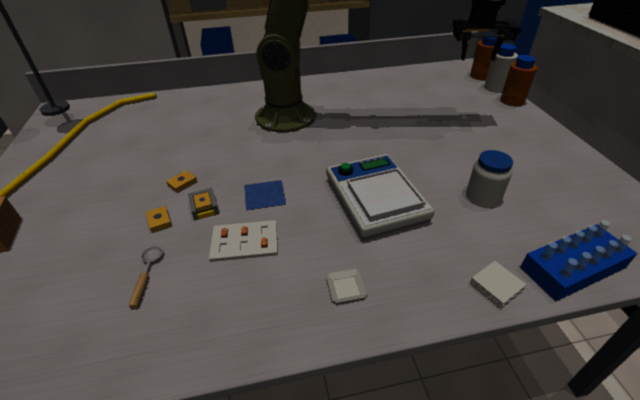

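View pics/wrist0.png

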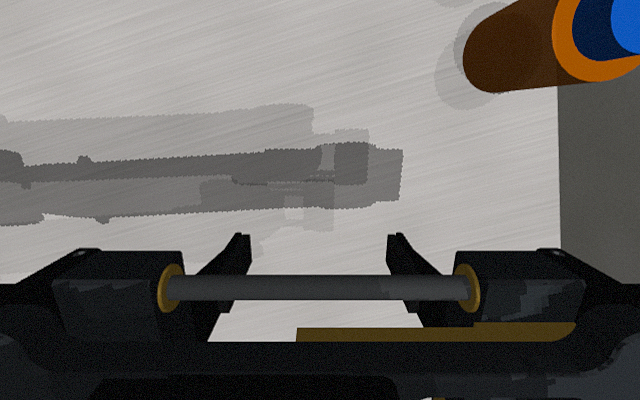

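```bash
cat > h.py <<'E'
import numpy as np, cv2
from bench import ctrl
from scipy.spatial.transform import Rotation as R
def ray(info,u,v):
    K=info["camera_matrix"];d=R.from_rotvec(info["orientation"]).apply(np.linalg.solve(K,[u,v,1.]))
    return info["xyz"],d
def plane(info,u,v,z):
    o,d=ray(info,u,v);return o+d*(z-o[2])/d[2]
def proj(info,p):
    c=R.from_rotvec(info["orientation"]).inv().apply(np.array(p)-info["xyz"])
    q=info["camera_matrix"]@c;return q[:2]/q[2]
def st():
    s=ctrl.get_state()
    M=R.from_rotvec(s["tool_rot"]).as_matrix()
    return s,s["position"],M
def go(target,yaw=None,verbose=True):
    """remaining shift (cm, tool axes) and rot (tool axes) to be tool-down at yaw (angle of tool x in world)"""
    s,p,M=st()
    dp=M.T@(np.array(target)-p)*100
    out={"t":round(s["time"],2),"p":p.round(4).tolist(),"dp_now":dp.round(2).tolist(),"yaw":round(np.degrees(np.arctan2(M[1,0],M[0,0])),2),"zax":M[:,2].round(3).tolist(),"f":s["ft_force"].round(1).tolist(),"w":round(s["grip_width"]*87,1),"q":s["joint_positions"].round(2).tolist()}
    if yaw is not None:
        D=None
        for y in (yaw,yaw+np.pi):
            c,s_=np.cos(y),np.sin(y)
            T=np.array([[c,s_,0],[s_,-c,0],[0,0,-1.]])
            rv=R.from_matrix(M.T@T).as_rotvec()
            if D is None or np.linalg.norm(rv)<np.linalg.norm(D[0]): D=(rv,T)
        out["rot"]=D[0].round(3).tolist(); out["dp_after"]=(D[1].T@(np.array(target)-p)*100).round(2).tolist()
    print(out)
E
python3 - <<'E'
import cv2
a=cv2.imread("pics/top0.png")
cv2.imwrite("pics/top0a.png",cv2.resize(a[165:290,325:455],None,fx=5.5,fy=4.6 if 0 else 4.6,interpolation=cv2.INTER_CUBIC))
cv2.imwrite("pics/top0b.png",cv2.resize(a[160:260,220:310],None,fx=5,fy=5,interpolation=cv2.INTER_CUBIC))
b=cv2.imread("pics/scene0.png")
cv2.imwrite("pics/scene0a.png",cv2.resize(b[160:270,150:300],None,fx=5,fy=5,interpolation=cv2.INTER_CUBIC))
E
```

```text
(no output)
```

View pics/top0a.png

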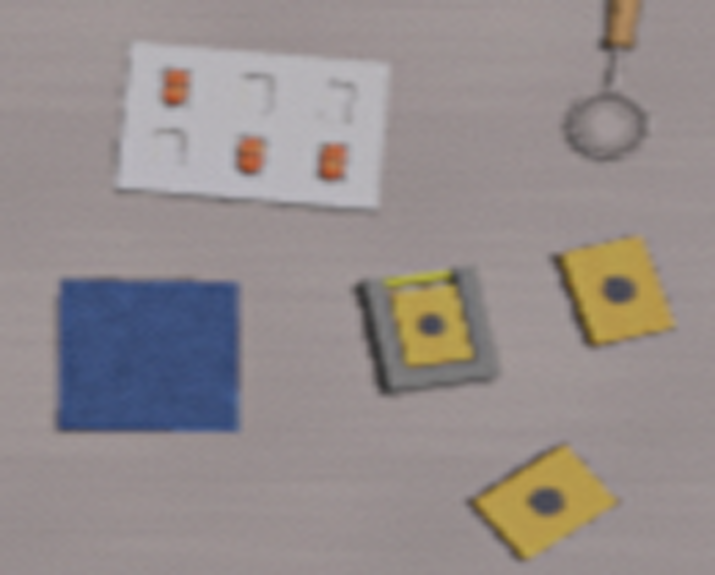

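View pics/scene0a.png

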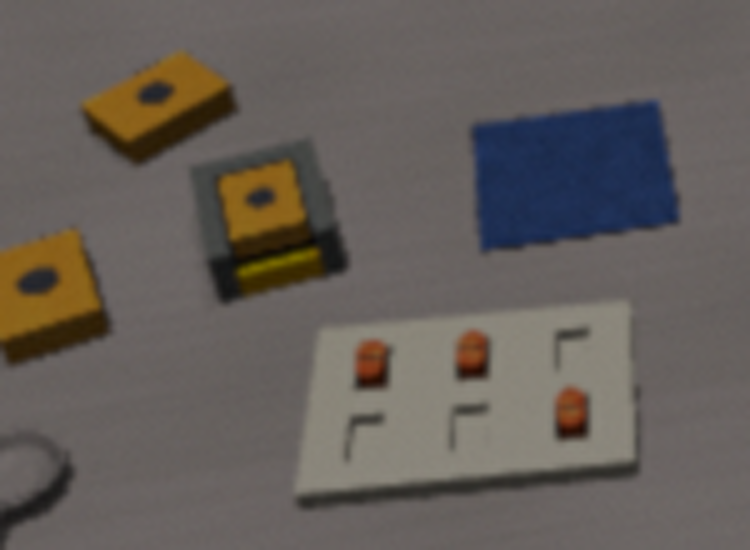

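View pics/top0b.png

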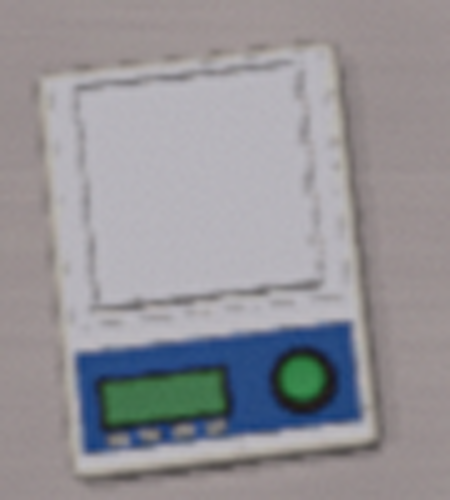

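```bash
cat > m.py <<'E'
from h import *
def rects(img,info,lo,hi,z,amin,roi=None):
    hsv=cv2.cvtColor(img,cv2.COLOR_BGR2HSV)
    m=cv2.inRange(hsv,np.array(lo),np.array(hi))
    if roi:
        k=np.zeros_like(m);x0,y0,x1,y1=roi;k[y0:y1,x0:x1]=1;m=m*k
    m=cv2.morphologyEx(m,cv2.MORPH_CLOSE,np.ones((3,3)))
    res=[]
    for c in cv2.findContours(m,cv2.RETR_EXTERNAL,cv2.CHAIN_APPROX_NONE)[0]:
        a=cv2.contourArea(c)
        if a<amin: continue
        # world-plane rect
        P=np.array([plane(info,u,v,z)[:2] for u,v in c[:,0]],np.float32)
        r=cv2.minAreaRect(P*1000)
        res.append((a,r))
        M=cv2.moments(c);uv=(M['m10']/M['m00'],M['m01']/M['m00'])
        print("px",np.round(uv,1),"area",a,"mom",plane(info,*uv,z)[:2].round(4),"rect c",np.round(r[0],1),"size",np.round(r[1],1),"ang",round(r[2],1))
    return res
E
python3 - <<'E'
from m import *
t=cv2.imread("pics/top0.png");i=ctrl.camera_info("top")
s=cv2.imread("pics/scene0.png");j=ctrl.camera_info("scene")
R1=(325,165,460,290)
for lo,hi,z,nm in [((18,120,90),(32,255,255),.032,"brass"),((105,100,60),(120,255,255),.003,"mat"),((0,100,80),(14,255,255),.019,"tab")]:
    print(nm,"top");rects(t,i,lo,hi,z,15,R1)
    print(nm,"scene");rects(s,j,lo,hi,z,15,(0,160,300,300))
print("tray");rects(t,i,(0,0,175),(180,40,255),.011,100,(340,168,402,215))
print("key");rects(t,i,(50,100,50),(85,255,255),.06,15,(220,220,310,260))
print("panel");rects(t,i,(100,120,50),(120,255,255),.052,100,(220,220,310,260))
print("bal");rects(t,i,(0,0,175),(180,60,255),.052,100,(215,160,310,260))
for nm,p in [("wt",(403,236)),("r",(371,199)),("dish",(261,197))]:
  u,v=p;print(nm,t[v,u],plane(i,u,v,.03))
E
```

```text
brass top
px [423.2 273.8] area 294.5 mom [ 0.3253 -0.3447] rect c [ 325.3 -344.8] size [49.1 67.7] ang 35.7
px [402.8 234. ] area 192.0 mom [ 0.4541 -0.2827] rect c [ 454.6 -282.4] size [62.4 38.2] ang 9.7
px [436.4 227.9] area 276.0 mom [ 0.4744 -0.3939] rect c [ 474.4 -393.6] size [65.9 50.6] ang 15.9
brass scene
px [157.3 216.5] area 318.5 mom [ 0.4934 -0.3941] rect c [ 492.2 -394.3] size [68.3 49.7] ang 15.5
px [201.8 199.5] area 170.0 mom [ 0.4521 -0.2836] rect c [ 451.7 -283.6] size [54.  38.9] ang 9.3
px [180.4 178.8] area 220.0 mom [ 0.3456 -0.3464] rect c [ 344.9 -346.3] size [49.3 67.1] ang 35.7
px [ 20.  177.2] area 223.5 mom [ 0.2281 -0.8076] rect c [ 225.5 -808.1] size [ 29.5 171.2] ang 69.3
mat top
px [351.5 241.9] area 933.0 mom [ 0.4306 -0.1168] rect c [ 432.1 -117.2] size [103.5 103.3] ang 89.6
mat scene
px [264.  194.5] area 866.5 mom [ 0.4355 -0.1184] rect c [ 433.1 -117.9] size [106.9 107.5] ang 88.9
tab top
px [356.4 183.6] area 15.5 mom [ 0.6253 -0.1345] rect c [ 624.  -134.7] size [10.1 20.8] ang 89.2
tab scene
px [263.5 241. ] area 29.0 mom [ 0.6276 -0.1357] 
[... 299 characters left out ...]
] rect c [ 599.3 -183. ] size [156.9 107.6] ang 84.2
key
px [252.6 239.2] area 169.0 mom [0.4329 0.2043] rect c [432.9 204.7] size [27.7 74.1] ang 6.5
px [279.9 235.2] area 58.5 mom [0.446  0.1171] rect c [445.  116.8] size [29.  25.6] ang 0.8
panel
px [269.2 235. ] area 610.0 mom [0.4475 0.1521] rect c [441.1 171.4] size [ 61.  174.3] ang 7.1
bal
px [264. 249.] area 107.5 mom [0.4022 0.1678] rect c [402.4 167.4] size [  9.4 186.8] ang 7.0
px [259.3 199.7] area 2993.5 mom [0.5629 0.1865] rect c [559.3 185.3] size [195.  189.1] ang 6.9
wt [84 71 69] [ 0.44773617 -0.28356887  0.03      ]
r [ 67  96 172] [ 0.57072518 -0.18106978  0.03      ]
dish [186 179 182] [0.57625087 0.183513   0.03      ]
```

```bash
python3 -c "
from h import *
go([.52,.36,.25],np.radians(90)); go([.62,.0,.25],np.radians(90)); go([.45,-.283,.2],np.radians(99.5))"
```

```text
{'t': 0.15, 'p': [0.1757, 0.6254, 0.2407], 'dp_now': [-16.24, 40.32, -0.9], 'yaw': np.float64(74.31), 'zax': [-0.0, -0.001, -1.0], 'f': [-0.1, 0.4, 0.3], 'w': 87.5, 'q': [-1.28, 0.32, -0.07, 1.45, 0.02, 1.37, -0.06], 'rot': [-0.0, 0.001, -0.274], 'dp_after': [-26.54, 34.43, -0.93]}
{'t': 0.15, 'p': [0.1757, 0.6254, 0.2407], 'dp_now': [-48.2, 59.69, -0.85], 'yaw': np.float64(74.31), 'zax': [-0.0, -0.001, -1.0], 'f': [-0.1, 0.4, 0.3], 'w': 87.5, 'q': [-1.28, 0.32, -0.07, 1.45, 0.02, 1.37, -0.06], 'rot': [-0.0, 0.001, -0.274], 'dp_after': [-62.54, 44.43, -0.93]}
{'t': 0.15, 'p': [0.1757, 0.6254, 0.2407], 'dp_now': [-80.04, 50.97, 4.19], 'yaw': np.float64(74.31), 'zax': [-0.0, -0.001, -1.0], 'f': [-0.1, 0.4, 0.3], 'w': 87.5, 'q': [-1.28, 0.32, -0.07, 1.45, 0.02, 1.37, -0.06], 'rot': [-0.0, 0.001, -0.44], 'dp_after': [-94.12, 12.06, 4.07]}
```

```bash
python3 -m crank '{"dp":[[-2,3.9,-0.1],[-2.5,3.9,-0.1],[-3,3.9,-0.1],[-3,3.9,-0.1],[-3,3.9,-0.1],[-3,3.9,-0.1],[-3,3.9,-0.1],[-3,3.9,-0.1]],"delta_rot":[[0,0,-0.137],[0,0,-0.137],[0,0,0],[0,0,0],[0,0,0],[0,0,0],[0,0,0],[0,0,0]]}' 0 20; python3 -c "
from h import *
go([.58,.0,.25],np.radians(90)); go([.45,-.283,.2],np.radians(99.5))"
```

```text
time: 0.95
position: [0.4784, 0.3844, 0.2495]
tool_rot: [-2.221, -2.222, 0.0]
ft_force: [0.4, 0.6, -0.8]
grip_width: 0.357
{'t': 0.95, 'p': [0.4784, 0.3844, 0.2495], 'dp_now': [-38.45, 10.15, -0.05], 'yaw': np.float64(90.02), 'zax': [-0.0, 0.0, -1.0], 'f': [0.4, 0.6, -0.8], 'w': 31.1, 'q': [-0.82, 0.24, 0.12, 1.54, -0.03, 1.36, 0.87], 'rot': [-0.0, -0.0, 0.0], 'dp_after': [-38.44, 10.16, -0.05]}
{'t': 0.95, 'p': [0.4784, 0.3844, 0.2495], 'dp_now': [-66.74, -2.86, 4.95], 'yaw': np.float64(90.02), 'zax': [-0.0, 0.0, -1.0], 'f': [0.4, 0.6, -0.8], 'w': 31.1, 'q': [-0.82, 0.24, 0.12, 1.54, -0.03, 1.36, 0.87], 'rot': [-0.0, -0.0, -0.165], 'dp_after': [-65.36, -13.81, 4.95]}
```

```bash
python3 -m crank '{"dp":[[-4.5,1,0],[-4.5,1,0],[-4.5,1,0],[-4.5,0,0],[-4.5,0,0],[-4.5,0,0],[-4.5,0,0],[-4.5,0,0]],"delta_rot":[[0,0,0],[0,0,0],[0,0,0],[0,0,0],[0,0,0],[0,0,0],[0,0,0],[0,0,0]]}'; python3 -m crank '{"dp":[[-4.5,-1,0.6],[-4.5,-1,0.6],[-4.5,-1,0.6],[-4.5,-1,0.6],[-4.5,-1,0.6],[-4.5,0,0.6],[-4,0,0.4],[0,0,0]],"delta_rot":[[0,0,0],[0,0,0],[0,0,0],[0,0,0],[0,0,-0.08],[0,0,-0.085],[0,0,0],[0,0,0]]}';python3 - <<'E'
from h import *
go([.45,-.283,.2],np.radians(99.5))
i=ctrl.camera_info("wrist");im=ctrl.get_image("wrist");cv2.imwrite("pics/w1.png",im);np.save("w1i.npy",i,allow_pickle=True)
E
```

```text
time: 1.75
position: [0.5068, 0.0242, 0.2495]
tool_rot: [-2.221, -2.222, -0.0]
ft_force: [0.7, 0.2, -0.0]
grip_width: 0.004
time: 2.55
position: [0.4657, -0.2893, 0.2089]
tool_rot: [2.04, 2.388, -0.007]
ft_force: [0.0, 0.3, 0.7]
grip_width: 0.008
{'t': 2.55, 'p': [0.4657, -0.2893, 0.2089], 'dp_now': [0.87, -1.45, 0.89], 'yaw': np.float64(98.99), 'zax': [-0.002, -0.004, -1.0], 'f': [0.0, 0.3, 0.7], 'w': 0.7, 'q': [-0.14, 0.14, 0.71, 1.77, -0.09, 1.26, 2.32], 'rot': [-0.002, 0.004, -0.009], 'dp_after': [0.88, -1.44, 0.89]}
```

View pics/w1.png

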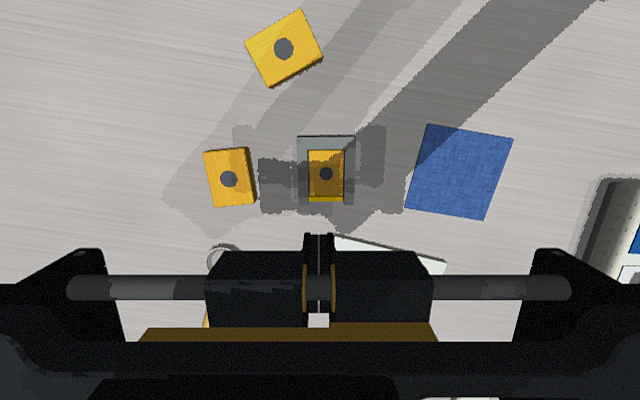

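```bash
python3 - <<'E'
from m import *
i=np.load("w1i.npy",allow_pickle=True).item();t=cv2.imread("pics/w1.png")
print(i["xyz"])
print("brass incl stop");rects(t,i,(10,120,60),(35,255,255),.032,200,(295,130,360,215))
hsv=cv2.cvtColor(t,cv2.COLOR_BGR2HSV)
print(hsv[140:212:4,318].tolist())
print("hole");rects(t,i,(100,30,40),(130,255,140),.032,40,(305,150,346,198))
print("mat");rects(t,i,(100,120,60),(125,255,255),.003,400,(390,110,530,230))
E
python3 -c "
import cv2
a=cv2.imread('pics/w1.png')
cv2.imwrite('pics/w1a.png',cv2.resize(a[125:215,285:370],None,fx=6,fy=6,interpolation=cv2.INTER_NEAREST))"
```

```text
[ 0.38384539 -0.30254071  0.35309394]
brass incl stop
px [325.7 174.8] area 1665.5 mom [ 0.4521 -0.2843] rect c [ 453.6 -284.1] size [60.9 40.2] ang 9.6
[[78, 9, 140], [73, 13, 138], [92, 23, 145], [22, 187, 228], [21, 185, 225], [21, 191, 182], [20, 188, 126], [20, 185, 117], [20, 179, 114], [20, 204, 115], [20, 187, 112], [19, 187, 113], [20, 201, 108], [20, 184, 111], [23, 255, 85], [23, 255, 164], [165, 5, 104], [170, 14, 110]]
hole
px [325.5 173.2] area 97.0 mom [ 0.4503 -0.2849] rect c [ 450.6 -284.7] size [13.1 12.9] ang 9.2
mat
px [456.7 171.5] area 7042.5 mom [ 0.4278 -0.1194] rect c [ 431.1 -118.9] size [108.9 108.4] ang 89.3
```

View pics/w1a.png

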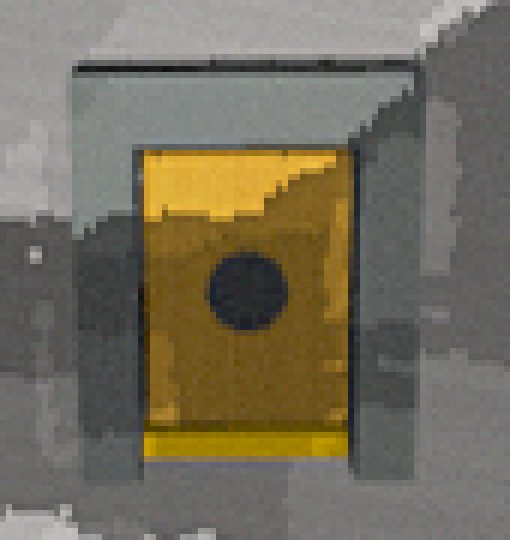

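```bash
python3 -c "
from h import *
go([.4764,-.2803,.07],np.radians(99.5))"
```

```text
{'t': 2.6, 'p': [0.4663, -0.286, 0.2089], 'dp_now': [0.42, 1.12, 13.88], 'yaw': np.float64(99.15), 'zax': [-0.002, -0.001, -1.0], 'f': [0.4, 0.6, -0.1], 'w': 0.4, 'q': [-0.14, 0.14, 0.71, 1.78, -0.09, 1.26, 2.31], 'rot': [-0.002, 0.001, -0.006], 'dp_after': [0.4, 1.09, 13.89]}
```

```bash
python3 -m crank '{"dp":[[0.1,0.4,3],[0.1,0.4,3],[0.1,0.2,3],[0.1,0.1,3],[0,0,1.5],[0,0,0],[0,0,0],[0,0,0]],"delta_rot":[[0,0,-0.006],[0,0,0],[0,0,0],[0,0,0],[0,0,0],[0,0,0],[0,0,0],[0,0,0]]}';python3 - <<'E'
from h import *
go([.4764,-.2803,.07],np.radians(99.5))
i=ctrl.camera_info("wrist");im=ctrl.get_image("wrist");cv2.imwrite("pics/w2.png",im);np.save("w2i.npy",i,allow_pickle=True)
cv2.imwrite("pics/s2.png",cv2.resize(ctrl.get_image("scene")[160:260,140:290],None,fx=5,fy=5))
go([.4764,-.2803,.07],np.radians(99.5))
from m import *
print("hole");rects(im,i,(100,30,30),(130,255,140),.032,40,(285,90,356,198))
E
```

```text
time: 3.4
position: [0.4788, -0.278, 0.0763]
tool_rot: [2.021, 2.401, 0.002]
ft_force: [0.0, -0.7, -0.6]
grip_width: 0.005
{'t': 3.4, 'p': [0.4788, -0.278, 0.0763], 'dp_now': [-0.19, -0.28, 0.62], 'yaw': np.float64(99.82), 'zax': [0.003, -0.001, -1.0], 'f': [0.0, -0.7, -0.6], 'w': 0.5, 'q': [-0.1, 0.3, 0.67, 1.9, -0.22, 1.01, 2.4], 'rot': [0.003, 0.001, 0.006], 'dp_after': [-0.19, -0.28, 0.63]}
{'t': 3.5, 'p': [0.4786, -0.278, 0.076], 'dp_now': [-0.19, -0.26, 0.6], 'yaw': np.float64(99.8), 'zax': [0.003, -0.001, -1.0], 'f': [0.4, 0.0, -0.1], 'w': 0.3, 'q': [-0.1, 0.3, 0.67, 1.9, -0.22, 1.01, 2.4], 'rot': [0.003, 0.001, 0.005], 'dp_after': [-0.19, -0.26, 0.6]}
hole
px [317.2 190.2] area 255.5 mom [ 0.4491 -0.2848] rect c [ 448.6 -285. ] size [10.8 14. ] ang 9.9
```

View pics/w2.png

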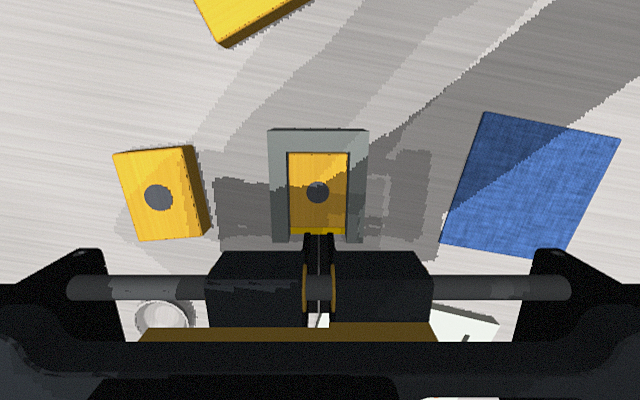

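View pics/s2.png

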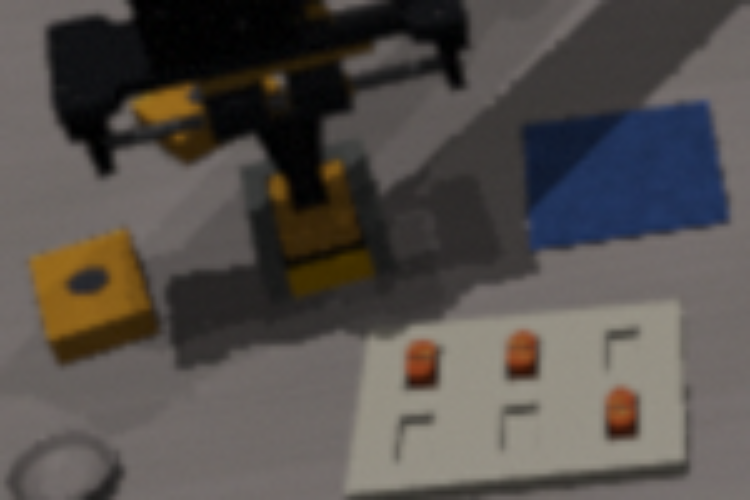

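```bash
python3 -m crank '{"dp":[[-0.19,-0.25,0.5],[0,0,0.8],[0,0,0.7],[0,0,0.3],[0,0,0.2],[0,0,0.2],[0,0,0.1],[0,0,0]],"delta_rot":[[0,0,0.005],[0,0,0],[0,0,0],[0,0,0],[0,0,0],[0,0,0],[0,0,0],[0,0,0]]}';python3 -c "
from h import *
go([.4764,-.2803,.043],np.radians(99.5))"
```

```text
time: 4.3
position: [0.4753, -0.2798, 0.0464]
tool_rot: [-2.029, -2.398, 0.0]
ft_force: [0.1, -0.1, 0.5]
grip_width: 0.008
{'t': 4.3, 'p': [0.4753, -0.2798, 0.0464], 'dp_now': [-0.06, 0.1, 0.34], 'yaw': np.float64(99.52), 'zax': [-0.0, 0.0, -1.0], 'f': [0.1, -0.1, 0.5], 'w': 0.7, 'q': [-0.08, 0.34, 0.66, 1.92, -0.25, 0.96, 2.43], 'rot': [-0.0, -0.0, 0.0], 'dp_after': [-0.06, 0.1, 0.34]}
```

```bash
python3 -m crank '{"dp":[[0,0,0.1],[0,0,0.1],[0,0,0.1],[0,0,0.1],[0,0,0],[0,0,0],[0,0,0],[0,0,0]],"delta_rot":[[0,0,0],[0,0,0],[0,0,0],[0,0,0],[0,0,0],[0,0,0],[0,0,0],[0,0,0]]}';python3 - <<'E'
from h import *
go([.4764,-.2803,.043],np.radians(99.5))
im=ctrl.get_image("wrist");cv2.imwrite("pics/w3.png",cv2.resize(im[100:260,240:400],None,fx=3.5,fy=3.5))
cv2.imwrite("pics/s3.png",cv2.resize(ctrl.get_image("scene")[160:260,140:290],None,fx=5,fy=5))
E
```

```text
time: 5.1
position: [0.4768, -0.2801, 0.0436]
tool_rot: [2.028, 2.397, 0.002]
ft_force: [0.4, 0.1, 6.7]
grip_width: 0.007
{'t': 5.1, 'p': [0.4768, -0.2801, 0.0436], 'dp_now': [-0.01, -0.04, 0.06], 'yaw': np.float64(99.54), 'zax': [0.003, -0.0, -1.0], 'f': [0.4, 0.1, 6.7], 'w': 0.6, 'q': [-0.08, 0.35, 0.65, 1.92, -0.26, 0.95, 2.43], 'rot': [0.002, 0.001, 0.001], 'dp_after': [-0.01, -0.04, 0.06]}
```

View pics/w3.png

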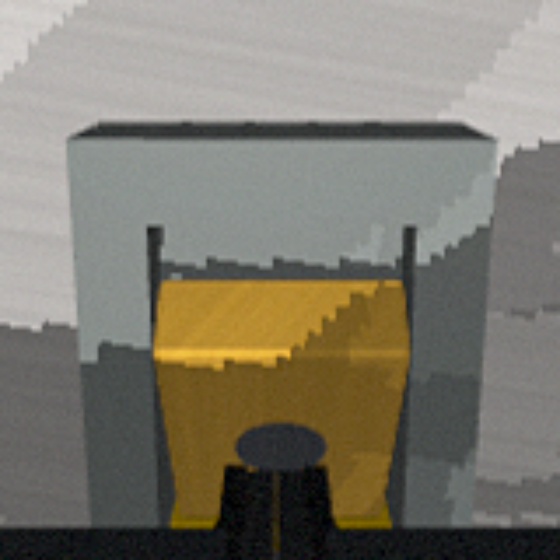

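View pics/s3.png

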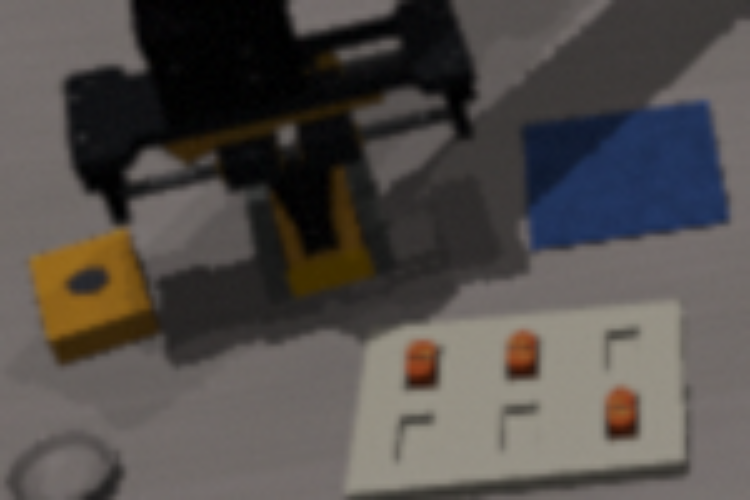

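```bash
python3 -m crank '{"dp":[[0,0,-0.1],[0,0,-0.1],[0,0,-0.1],[0,0,-0.1],[0,0,-0.2],[0,0,-0.4],[0,0,-1],[0,0,-2]],"delta_rot":[[0,0,0],[0,0,0],[0,0,0],[0,0,0],[0,0,0],[0,0,0],[0,0,0],[0,0,0]]}';python3 -m crank '{"dp":[[0,0,-3],[0,-1,-2],[0,-1,-1],[0,-1,0],[0,0,0],[0,0,0],[0,0,0],[0,0,0]],"delta_rot":[[0,0,0],[0,0,0],[0,0,0],[0,0,0],[0,0,0],[0,0,0],[0,0,0],[0,0,0]]}' 6.5;python3 - <<'E'
from h import *
go([.4417,-.2861,.06],np.radians(99.5))
i=ctrl.camera_info("wrist");im=ctrl.get_image("wrist");cv2.imwrite("pics/w4.png",im);np.save("w4i.npy",i,allow_pickle=True)
E
```

```text
time: 6.0
position: [0.4745, -0.2794, 0.0823]
tool_rot: [-2.028, -2.396, 0.002]
ft_force: [-0.3, 0.2, -0.0]
grip_width: 0.004
time: 6.8
position: [0.4461, -0.2845, 0.142]
tool_rot: [-2.028, -2.398, 0.001]
ft_force: [-0.6, 0.7, 0.4]
grip_width: 0.652
{'t': 6.8, 'p': [0.4461, -0.2845, 0.142], 'dp_now': [-0.09, -0.45, 8.2], 'yaw': np.float64(99.56), 'zax': [-0.001, 0.0, -1.0], 'f': [-0.6, 0.7, 0.4], 'w': 56.8, 'q': [-0.13, 0.16, 0.71, 1.9, -0.11, 1.13, 2.36], 'rot': [-0.001, -0.0, 0.001], 'dp_after': [-0.09, -0.46, 8.2]}
```

View pics/w4.png

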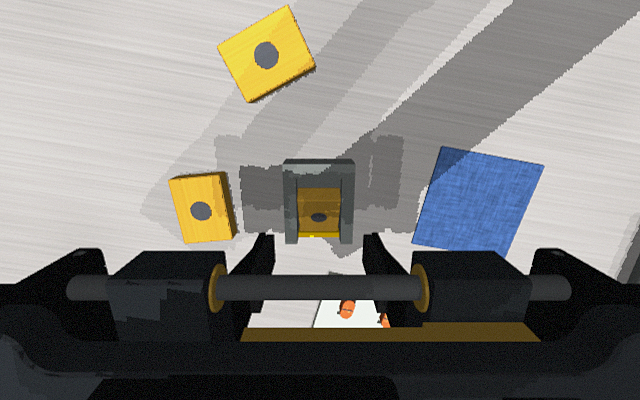

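```bash
python3 - <<'E'
from h import *
i=np.load("w4i.npy",allow_pickle=True).item();t=cv2.imread("pics/w4.png")
for v in range(176,240,2): print(v,t[v,312:316].mean(0).round(),end="; ")
c=np.array([.4500,-.2847]);ux=np.array([np.cos(np.radians(9.5)),np.sin(np.radians(9.5))]);uy=np.array([-ux[1],ux[0]])
print()
for nm,x,z in [("-x bottom",-21.8,32.6),("-x top",-12.6,45.7),("hole",.0+8,30)]:
    p=np.append(c+ux*x/1000,z/1000);print(nm,proj(i,p))
cv2.imwrite("pics/w4a.png",cv2.resize(t[150:250,270:370],None,fx=6,fy=6,interpolation=cv2.INTER_NEAREST))
E
```

```text
176 [72. 75. 70.]; 178 [72. 71. 70.]; 180 [72. 74. 71.]; 182 [73. 72. 71.]; 184 [74. 74. 70.]; 186 [76. 74. 68.]; 188 [ 32.  86. 110.]; 190 [ 30.  88. 116.]; 192 [ 32.  90. 118.]; 194 [ 35.  92. 119.]; 196 [ 34.  92. 119.]; 198 [ 32.  90. 117.]; 200 [ 36. 102. 130.]; 202 [ 33.  82. 110.]; 204 [ 30.  82. 109.]; 206 [ 32.  86. 112.]; 208 [ 31.  85. 109.]; 210 [ 31.  85. 112.]; 212 [ 32.  86. 112.]; 214 [45. 47. 51.]; 216 [47. 42. 39.]; 218 [60. 54. 50.]; 220 [55. 61. 66.]; 222 [ 36. 107. 142.]; 224 [ 38. 107. 141.]; 226 [ 42. 109. 140.]; 228 [ 35. 104. 139.]; 230 [ 37. 107. 140.]; 232 [  0. 112. 139.]; 234 [  0. 142. 179.]; 236 [  0. 185. 210.]; 238 [223. 212. 215.]; 
-x bottom [318.25925029 184.59562396]
-x top [318.22871356 198.16385085]
hole [318.18844476 213.60002851]
```

View pics/w4a.png

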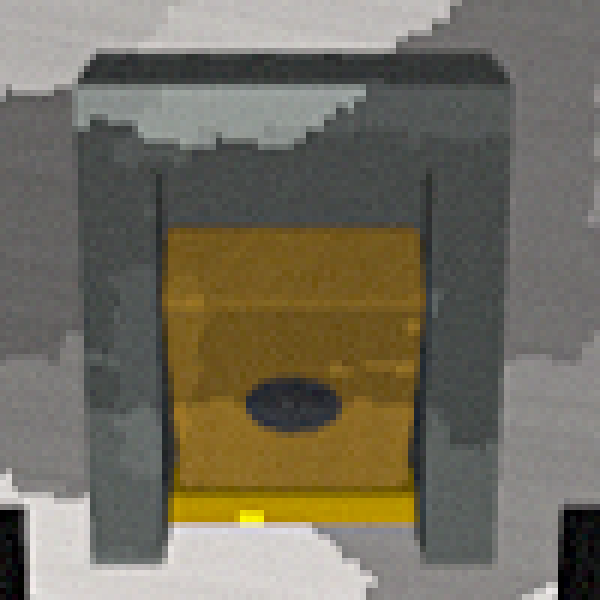

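```bash
python3 -m crank '{"dp":[[-0.05,-0.1,3],[0,-0.1,3],[0,0,1.5],[0,0,0.5],[0,0,0],[0,0,0],[0,0,0],[0,0,0]],"delta_rot":[[0,0,0],[0,0,0],[0,0,0],[0,0,0],[0,0,0],[0,0,0],[0,0,0],[0,0,0]]}';python3 -c "
from h import *
go([.4431,-.2859,.053],np.radians(99.5))"
```

```text
time: 7.65
position: [0.4448, -0.2859, 0.0635]
tool_rot: [2.028, 2.397, 0.001]
ft_force: [0.0, 0.1, -0.5]
grip_width: 0.75
{'t': 7.65, 'p': [0.4448, -0.2859, 0.0635], 'dp_now': [0.03, -0.17, 1.05], 'yaw': np.float64(99.53), 'zax': [0.002, -0.0, -1.0], 'f': [0.0, 0.1, -0.5], 'w': 65.2, 'q': [-0.09, 0.27, 0.69, 1.97, -0.21, 0.97, 2.44], 'rot': [0.002, 0.001, 0.0], 'dp_after': [0.03, -0.17, 1.05]}
```

```bash
python3 -m crank '{"dp":[[0,-0.17,0.4],[0,0,0.4],[0,0,0.2],[0,0,0.05],[0,0,0],[0,0,0],[0,0,0],[0,0,0]],"delta_rot":[[0,0,0],[0,0,0],[0,0,0],[0,0,0],[0,0,0],[0,0,0],[0,0,0],[0,0,0]]}';python3 - <<'E'
from h import *
go([.4431,-.2859,.053],np.radians(99.5))
im=ctrl.get_image("wrist");cv2.imwrite("pics/w5.png",cv2.resize(im[120:270,210:430],None,fx=3.5,fy=3.5))
E
```

```text
time: 8.45
position: [0.4425, -0.286, 0.0521]
tool_rot: [2.029, 2.398, 0.0]
ft_force: [0.1, 0.6, 0.1]
grip_width: 0.749
{'t': 8.45, 'p': [0.4425, -0.286, 0.0521], 'dp_now': [-0.01, 0.06, -0.09], 'yaw': np.float64(99.53), 'zax': [0.0, 0.0, -1.0], 'f': [0.1, 0.6, 0.1], 'w': 65.2, 'q': [-0.08, 0.28, 0.69, 1.98, -0.22, 0.95, 2.45], 'rot': [0.0, 0.0, 0.0], 'dp_after': [-0.01, 0.06, -0.09]}
```

View pics/w5.png

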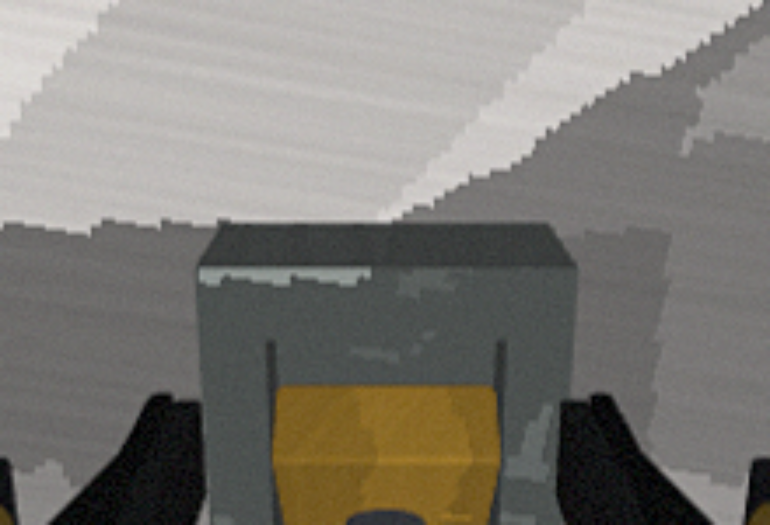

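```bash
python3 -m crank '{"dp":[[0,0,-0.05],[0,0,0],[0,0,0],[0,0,0],[0,0,0],[0,0,0],[0,0,0],[0,0,0]],"delta_rot":[[0,0,0],[0,0,0],[0,0,0],[0,0,0],[0,0,0],[0,0,0],[0,0,0],[0,0,0]]}' 3.0 55;python3 -c "
from h import *
go([.4431,-.2859,.053],np.radians(99.5))"
```

```text
time: 9.3
position: [0.4423, -0.2856, 0.0526]
tool_rot: [-2.029, -2.398, -0.001]
ft_force: [-1.5, 2.8, 2.0]
grip_width: 0.448
{'t': 9.3, 'p': [0.4423, -0.2856, 0.0526], 'dp_now': [-0.04, 0.08, -0.04], 'yaw': np.float64(99.53), 'zax': [-0.0, 0.001, -1.0], 'f': [-1.5, 2.8, 2.0], 'w': 39.0, 'q': [-0.08, 0.28, 0.69, 1.98, -0.22, 0.95, 2.45], 'rot': [-0.0, -0.001, 0.001], 'dp_after': [-0.04, 0.08, -0.04]}
```

```bash
python3 -m crank '{"dp":[[0,0,-0.3],[0,0,-0.5],[0,0,-1],[0,0,-1.5],[0,0,-2],[0,0,-2],[0,0,-1],[0,0,0]],"delta_rot":[[0,0,0],[0,0,0],[0,0,0],[0,0,0],[0,0,0],[0,0,0],[0,0,0],[0,0,0]]}';python3 - <<'E'
from h import *
go([.58,.185,.18],np.radians(96.5))
im=ctrl.get_image("wrist");cv2.imwrite("pics/w6.png",cv2.resize(im[120:270,210:430],None,fx=3.5,fy=3.5))
cv2.imwrite("pics/s6.png",cv2.resize(ctrl.get_image("scene")[120:260,140:290],None,fx=4,fy=4))
E
```

```text
time: 10.1
position: [0.4436, -0.2866, 0.1377]
tool_rot: [2.027, 2.395, 0.003]
ft_force: [0.1, -0.2, -3.8]
grip_width: 0.446
{'t': 10.1, 'p': [0.4436, -0.2866, 0.1377], 'dp_now': [44.25, 21.27, -4.22], 'yaw': np.float64(99.52), 'zax': [0.004, -0.001, -1.0], 'f': [0.1, -0.2, -3.8], 'w': 38.8, 'q': [-0.13, 0.16, 0.72, 1.91, -0.12, 1.11, 2.37], 'rot': [0.004, 0.002, 0.053], 'dp_after': [45.32, 18.89, -4.23]}
```

View pics/w6.png

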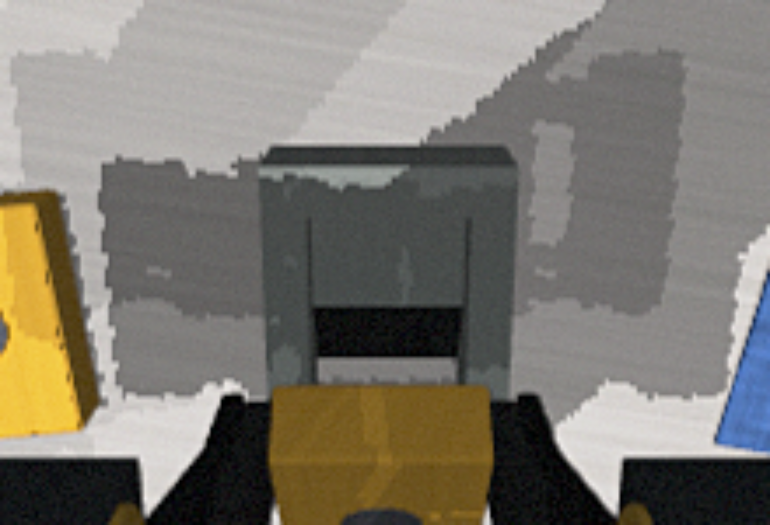

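View pics/s6.png

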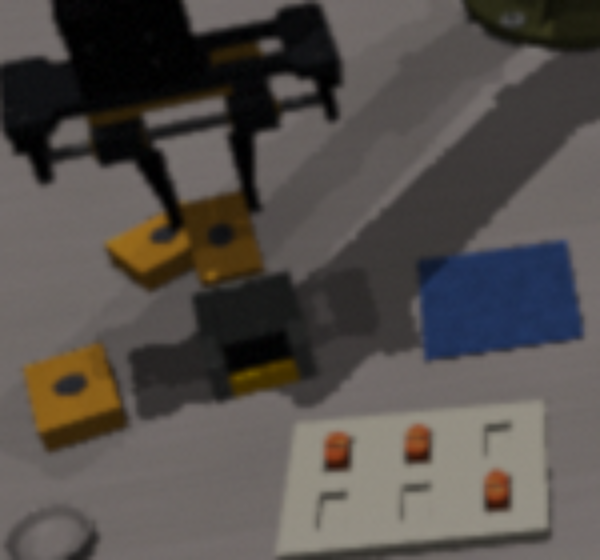

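```bash
python3 -m crank '{"dp":[[2,0.4,-0.8],[3.5,0.9,-0.8],[4,1,-0.8],[4,1,-0.8],[4,1,0],[4,1,0],[4,1.5,0],[4,2,0]],"delta_rot":[[0,0,0],[0,0,0],[0,0,0],[0,0,0],[0,0,0],[0,0,0],[0,0,0],[0,0,0]]}';python3 -c "
from h import *
go([.5414,.1834,.15],np.radians(97))"
```

```text
time: 11.0
position: [0.4791, 0.021, 0.1664]
tool_rot: [-2.029, -2.396, 0.002]
ft_force: [2.1, 0.1, -2.1]
grip_width: 0.446
{'t': 11.0, 'p': [0.4791, 0.021, 0.1664], 'dp_now': [14.99, 8.83, 1.63], 'yaw': np.float64(99.5), 'zax': [-0.002, 0.0, -1.0], 'f': [2.1, 0.1, -2.1], 'w': 38.8, 'q': [-0.5, 0.0, 0.41, 1.97, -0.0, 1.17, 1.64], 'rot': [-0.002, -0.0, 0.044], 'dp_after': [15.36, 8.16, 1.64]}
```

```bash
python3 -m crank '{"dp":[[3.9,2,0],[3.9,2,0],[3.9,2.1,0],[3.7,2.1,0],[0,0,0],[0,0,0],[0,0,0],[0,0,0]],"delta_rot":[[0,0,0.022],[0,0,0.022],[0,0,0],[-0.12,0,0],[-0.12,0,0],[-0.12,0,0],[-0.12,0,0],[-0.12,0,0]]}';python3 - <<'E'
from h import *
go([.5414,.1834,.13],np.radians(97))
s,p,M=st();print(M.round(3))
i=ctrl.camera_info("wrist");im=ctrl.get_image("wrist");cv2.imwrite("pics/w7.png",im)
cv2.imwrite("pics/s7.png",cv2.resize(ctrl.get_image("scene")[80:260,290:470],None,fx=3.3,fy=3.3))
cv2.imwrite("pics/t7.png",ctrl.get_image("top"))
E
```

```text
time: 11.8
position: [0.5389, 0.1832, 0.166]
tool_rot: [1.772, 2.004, 0.622]
ft_force: [1.2, -1.4, -2.3]
grip_width: 0.448
{'t': 11.8, 'p': [0.5389, 0.1832, 0.166], 'dp_now': [-0.01, -1.83, 3.11], 'yaw': np.float64(97.04), 'zax': [0.562, 0.069, -0.825], 'f': [1.2, -1.4, -2.3], 'w': 39.0, 'q': [-0.69, -0.15, 0.18, 2.25, 0.49, 0.53, 0.82], 'rot': [0.601, -0.0, 0.001], 'dp_after': [-0.01, 0.25, 3.6]}
[[-0.122  0.818  0.562]
 [ 0.992  0.101  0.069]
 [ 0.     0.566 -0.825]]
```

View pics/w7.png

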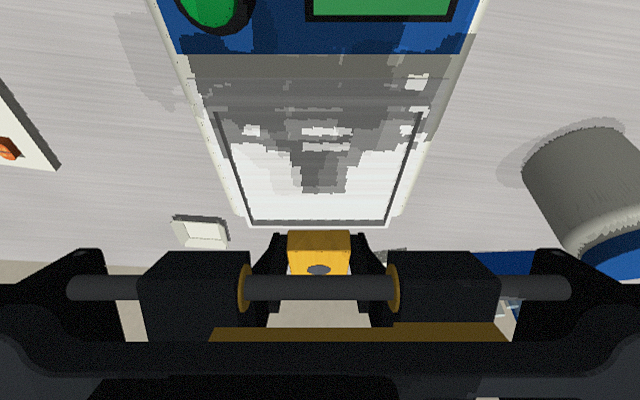

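View pics/s7.png

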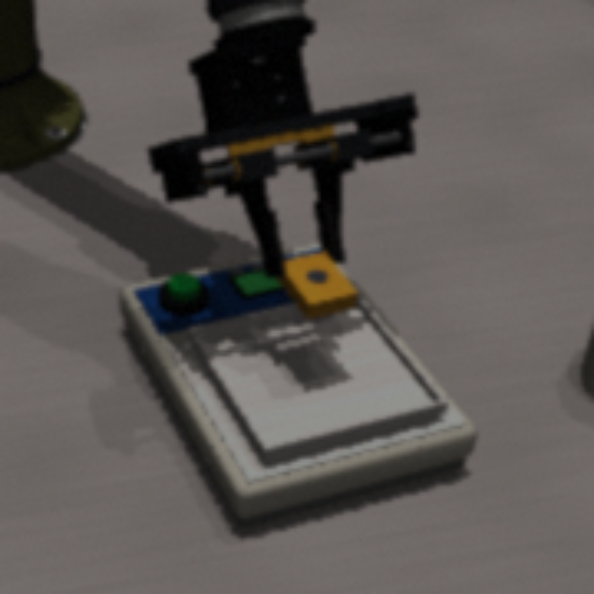

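```bash
python3 - <<'E'
from h import *
i=ctrl.camera_info("wrist")
q=[plane(i,u,v,.074)[:2] for u,v in [(215,112),(421,112),(393,224),(247,224)]]
print(np.round(q,4),np.mean(q,0))
q=np.array(q)
c=(q[0]+q[1]+q[2]+q[3])/4
print([np.linalg.norm(q[k]-q[(k+1)%4]) for k in range(4)])
t=ctrl.camera_info("top")
print(plane(t,259.6,196.9,.07))
E
python3 -c "
import cv2
a=cv2.imread('pics/w7.png')
cv2.imwrite('pics/w7a.png',cv2.resize(a[90:250,190:450],None,fx=3,fy=3,interpolation=cv2.INTER_NEAREST))"
```

```text
[[0.5075 0.1074]
 [0.49   0.2443]
 [0.6228 0.2705]
 [0.6426 0.1187]] [0.56569934 0.18522529]
[np.float64(0.13797764359800535), np.float64(0.13532711261166802), np.float64(0.15301752158379617), np.float64(0.13560975569657266)]
[0.5687045  0.18382793 0.07      ]
```

View pics/w7a.png

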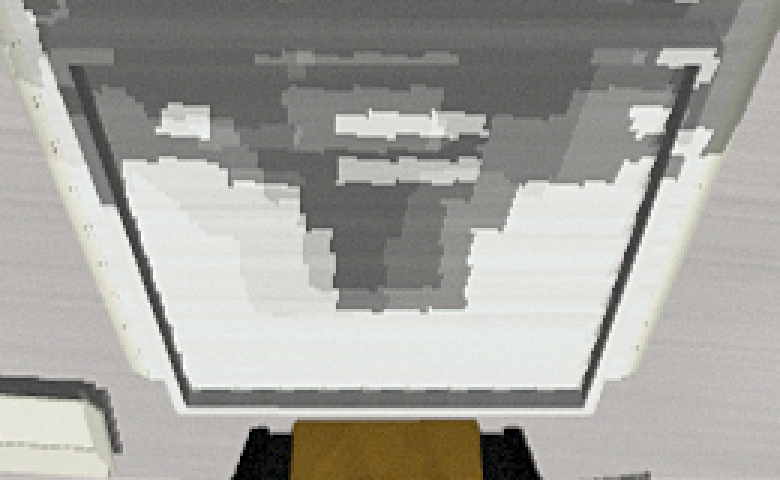

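```bash
python3 -m crank '{"dp":[[0,-0.85,1.24],[0,-1.13,1.65],[0,-1.13,1.65],[0,-0.57,0.83],[0,-0.17,0.25],[0,0,0],[0,0,0],[0,0,0]],"delta_rot":[[0,0,0],[0,0,0],[0,0,0],[0,0,0],[0,0,0],[0,0,0],[0,0,0],[0,0,0]]}';python3 - <<'E'
from h import *
go([.539,.1825,.0904])
cv2.imwrite("pics/s8.png",cv2.resize(ctrl.get_image("scene")[80:260,290:470],None,fx=3.3,fy=3.3))
im=ctrl.get_image("wrist");cv2.imwrite("pics/w8.png",im)
E
```

```text
time: 12.75
position: [0.5411, 0.1837, 0.1006]
tool_rot: [1.773, 2.004, 0.622]
ft_force: [-0.1, -0.3, -3.0]
grip_width: 0.451
{'t': 12.75, 'p': [0.5411, 0.1837, 0.1006], 'dp_now': [-0.1, -0.76, 0.71], 'yaw': np.float64(96.99), 'zax': [0.562, 0.069, -0.825], 'f': [-0.1, -0.3, -3.0], 'w': 39.2, 'q': [-0.67, -0.04, 0.16, 2.3, 0.63, 0.38, 0.66]}
```

View pics/s8.png

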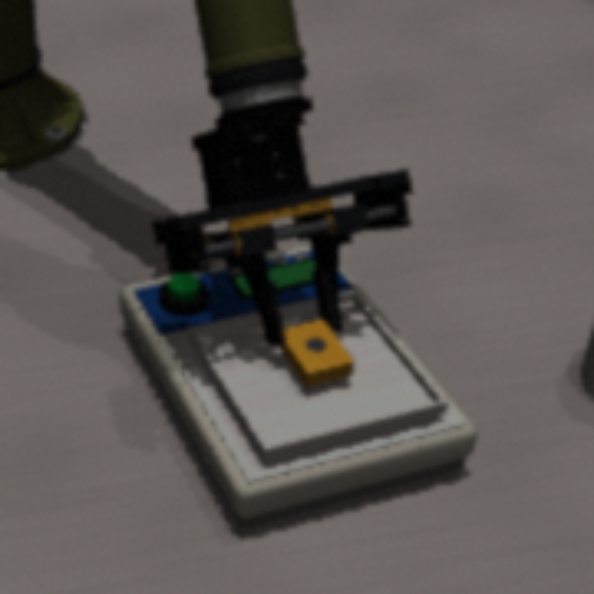

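View pics/w8.png

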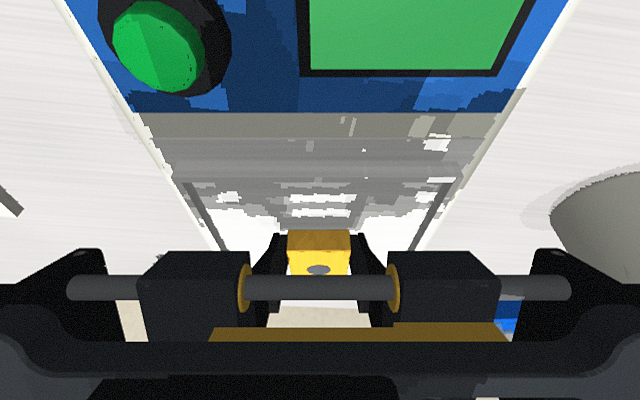

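```bash
python3 -m crank '{"dp":[[0,-0.17,0.25],[0,-0.12,0.17],[0,-0.11,0.16],[0,-0.06,0.08],[0,0,0],[0,0,0],[0,0,0],[0,0,0]],"delta_rot":[[0,0,0],[0,0,0],[0,0,0],[0,0,0],[0,0,0],[0,0,0],[0,0,0],[0,0,0]]}';python3 - <<'E'
from h import *
go([.539,.1825,.0904])
E
```

```text
time: 13.65
position: [0.5402, 0.1834, 0.0915]
tool_rot: [1.773, 2.005, 0.62]
ft_force: [0.2, -0.3, -2.6]
grip_width: 0.448
{'t': 13.65, 'p': [0.5402, 0.1834, 0.0915], 'dp_now': [-0.07, -0.17, 0.02], 'yaw': np.float64(97.01), 'zax': [0.561, 0.069, -0.825], 'f': [0.2, -0.3, -2.6], 'w': 38.9, 'q': [-0.66, -0.02, 0.16, 2.31, 0.66, 0.36, 0.63]}
```

```bash
python3 -m crank '{"dp":[[0,-0.06,0.08],[0,-0.06,0.08],[0,0,0],[0,0,0],[0,0,0],[0,0,0],[0,0,0],[0,0,0]],"delta_rot":[[0,0,0],[0,0,0],[0,0,0],[0,0,0],[0,0,0],[0,0,0],[0,0,0],[0,0,0]]}';python3 - <<'E'
from h import *
go([.539,.1825,.0904])
E
```

```text
time: 14.45
position: [0.5409, 0.1837, 0.0905]
tool_rot: [1.773, 2.004, 0.623]
ft_force: [-3.8, -2.3, 5.7]
grip_width: 0.449
{'t': 14.45, 'p': [0.5409, 0.1837, 0.0905], 'dp_now': [-0.1, -0.17, -0.1], 'yaw': np.float64(97.01), 'zax': [0.562, 0.07, -0.824], 'f': [-3.8, -2.3, 5.7], 'w': 39.1, 'q': [-0.66, -0.02, 0.16, 2.31, 0.66, 0.35, 0.62]}
```

```bash
python3 -m crank '{"dp":[[0,0,0],[0,0,0],[0,0,0],[0,0,0],[0,0,0],[0,0,0],[0,0,0],[0,0,0]],"delta_rot":[[0,0,0],[0,0,0],[0,0,0],[0,0,0],[0,0,0],[0,0,0],[0,0,0],[0,0,0]]}' 6.0 20;python3 -m crank '{"dp":[[0,0,-0.5],[0,0,-1],[0,0,-2],[0,0,-2],[0,0,-2],[0,0,-2],[0,0,0],[0,0,0]],"delta_rot":[[0,0,0],[0,0,0],[0,0,0],[0,0,0],[0,0,0],[0.12,0,0],[0.12,0,0],[0.12,0,0]]}';python3 - <<'E'
from h import *
go([.445,.1168,.12],np.radians(97))
cv2.imwrite("pics/s9.png",cv2.resize(ctrl.get_image("scene")[80:260,290:470],None,fx=3.3,fy=3.3))
im=ctrl.get_image("wrist");cv2.imwrite("pics/w9.png",im)
E
```

```text
time: 15.25
position: [0.54, 0.1834, 0.0894]
tool_rot: [1.774, 2.005, 0.62]
ft_force: [-0.5, -0.1, 0.8]
grip_width: 0.687
time: 16.05
position: [0.4863, 0.1781, 0.1706]
tool_rot: [1.969, 2.23, 0.272]
ft_force: [0.9, -0.2, -0.4]
grip_width: 0.688
{'t': 16.05, 'p': [0.4863, 0.1781, 0.1706], 'dp_now': [-5.59, -5.92, 3.74], 'yaw': np.float64(97.15), 'zax': [0.234, 0.034, -0.972], 'f': [0.9, -0.2, -0.4], 'w': 59.9, 'q': [-0.79, -0.09, 0.32, 2.07, 0.13, 0.94, 1.17], 'rot': [0.239, -0.005, 0.002], 'dp_after': [-5.58, -4.85, 5.06]}
```

View pics/s9.png

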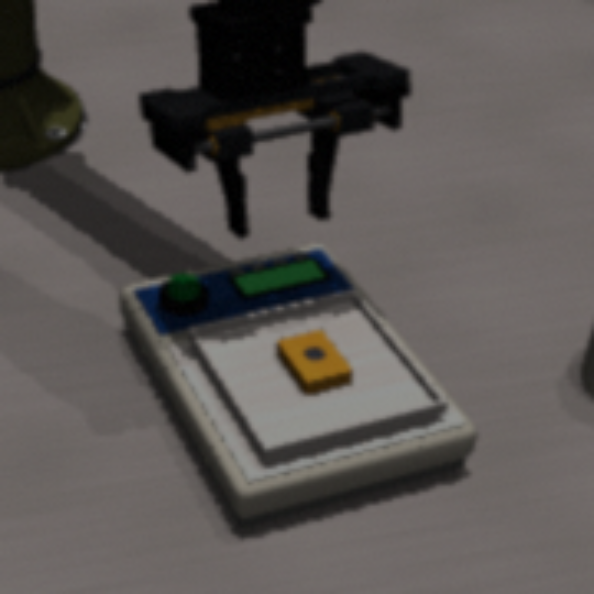

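View pics/w9.png

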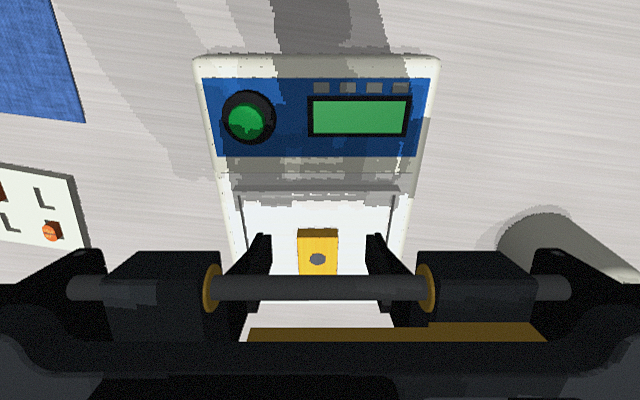

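```bash
python3 - <<'E'
from m import *
i=ctrl.camera_info("wrist");im=cv2.imread("pics/w9.png")
sc=cv2.imread("pics/scene0.png");tp=cv2.imread("pics/top0.png")
js=ctrl.camera_info("scene");jt=ctrl.camera_info("top")
for z in (.056,.060,.064,.068):
    print(z)
    rects(im,i,(50,120,40),(85,255,255),z,100,(215,90,280,150))
    rects(sc,js,(50,100,30),(85,255,255),z,10,(330,155,356,185))
    rects(tp,jt,(50,100,50),(85,255,255),z,15,(270,225,290,245))
cv2.imwrite("pics/w9a.png",cv2.resize(im[80:160,210:290],None,fx=6,fy=6,interpolation=cv2.INTER_NEAREST))
go([.445,.1168,.1],np.radians(97))
E
```

```text
0.056
px [246.2 120.6] area 1029.5 mom [0.448  0.1113] rect c [448.5 111.3] size [28.8 32.2] ang 49.6
px [345.3 165.9] area 42.0 mom [0.4265 0.1211] rect c [426.8 121.5] size [25.8 28.8] ang 75.9
px [279.9 235.2] area 58.5 mom [0.4465 0.1174] rect c [445.4 117.1] size [29.1 25.7] ang 0.8
0.06
px [246.2 120.6] area 1029.5 mom [0.4467 0.1122] rect c [447.2 112.2] size [28.3 31.6] ang 49.6
px [345.3 165.9] area 42.0 mom [0.4317 0.1197] rect c [432.  120.1] size [25.6 28.6] ang 75.9
px [279.9 235.2] area 58.5 mom [0.446  0.1171] rect c [445.  116.8] size [29.  25.6] ang 0.8
0.064
px [246.2 120.6] area 1029.5 mom [0.4455 0.1131] rect c [446.  113.1] size [27.8 31.1] ang 49.6
px [345.3 165.9] area 42.0 mom [0.4369 0.1182] rect c [437.2 118.6] size [25.5 28.4] ang 75.9
px [279.9 235.2] area 58.5 mom [0.4455 0.1169] rect c [444.5 116.6] size [28.9 25.6] ang 0.8
0.068
px [246.2 120.6] area 1029.5 mom [0.4442 0.1139] rect c [444.7 114. ] size [27.3 30.5] ang 49.6
px [345.3 165.9] area 42.0 mom [0.4421 0.1168] rect c [442.4 117.2] size [25.3 28.2] ang 75.9
px [279.9 235.2] area 58.5 mom [0.4451 0.1166] rect c [444.  116.3] size [28.9 25.5] ang 0.8
{'t': 16.15, 'p': [0.4896, 0.1776, 0.1702], 'dp_now': [-5.51, -6.69, 5.56], 'yaw': np.float64(96.93), 'zax': [0.238, 0.031, -0.971], 'f': [0.8, -0.6, 0.4], 'w': 59.7, 'q': [-0.79, -0.08, 0.33, 2.06, 0.13, 0.93, 1.16], 'rot': [0.243, -0.002, -0.002], 'dp_after': [-5.49, -5.17, 7.02]}
```

View pics/w9a.png

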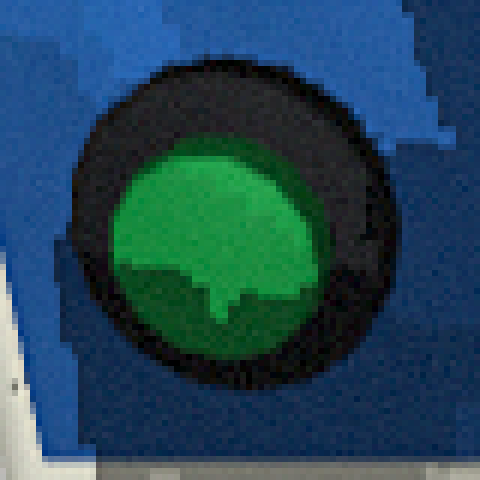

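```bash
python3 -m crank '{"dp":[[0,0,0],[0,0,0],[-2,-2,1],[-2,-2,1.5],[-1.5,-1.2,2],[0,0,1],[0,0,0],[0,0,0]],"delta_rot":[[0.121,0,0],[0.121,0,0],[0,0,0],[0,0,0],[0,0,0],[0,0,0],[0,0,0],[0,0,0]]}' 0 20;python3 - <<'E'
from h import *
go([.444,.1155,.09],np.radians(97))
cv2.imwrite("pics/s10.png",cv2.resize(ctrl.get_image("scene")[80:260,290:470],None,fx=3.3,fy=3.3))
E
```

```text
time: 16.95
position: [0.4421, 0.1169, 0.1135]
tool_rot: [-2.08, -2.354, -0.0]
ft_force: [0.9, 0.5, 0.5]
grip_width: 0.053
{'t': 16.95, 'p': [0.4421, 0.1169, 0.1135], 'dp_now': [-0.16, 0.18, 2.35], 'yaw': np.float64(97.07), 'zax': [-0.0, 0.001, -1.0], 'f': [0.9, 0.5, 0.5], 'w': 4.6, 'q': [-0.73, 0.01, 0.42, 2.08, -0.01, 1.05, 1.39], 'rot': [-0.0, -0.001, 0.001], 'dp_after': [-0.16, 0.17, 2.35]}
```

View pics/s10.png

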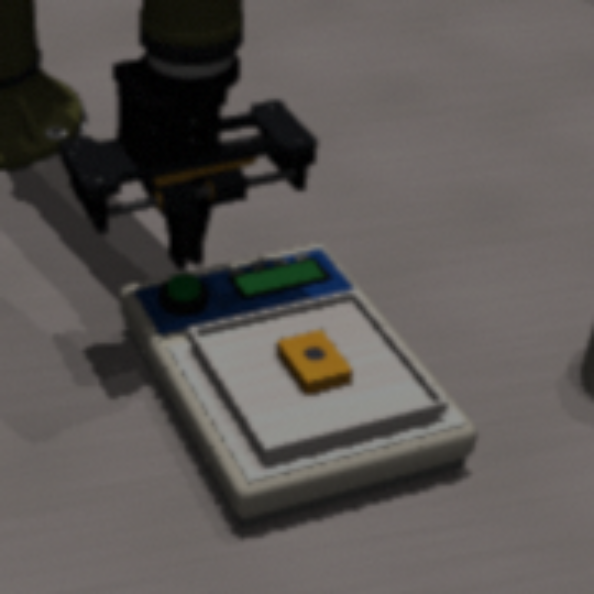

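```bash
python3 -m crank '{"dp":[[-0.16,0.17,0.8],[0,0,0.8],[0,0,0.6],[0,0,0.2],[0,0,0.2],[0,0,0],[0,0,0],[0,0,0]],"delta_rot":[[0,0,0],[0,0,0],[0,0,0],[0,0,0],[0,0,0],[0,0,0],[0,0,0],[0,0,0]]}' ;python3 -m crank '{"dp":[[0,0,0.15],[0,0,0.1],[0,0,0.1],[0,0,0],[0,0,0],[0,0,0],[0,0,0],[0,0,0]],"delta_rot":[[0,0,0],[0,0,0],[0,0,0],[0,0,0],[0,0,0],[0,0,0],[0,0,0],[0,0,0]]}'
```

```text
time: 17.8
position: [0.4438, 0.1146, 0.0874]
tool_rot: [-2.081, -2.352, 0.002]
ft_force: [-1.3, -1.6, 5.0]
grip_width: 0.005
time: 18.6
position: [0.444, 0.1147, 0.0869]
tool_rot: [-2.08, -2.351, 0.002]
ft_force: [-10.4, -2.8, 29.2]
grip_width: 0.005
```

```bash
python3 -c "
from h import *
cv2.imwrite('pics/s11.png',cv2.resize(ctrl.get_image('scene')[145:195,315:375],None,fx=10,fy=10,interpolation=cv2.INTER_CUBIC))
cv2.imwrite('pics/w11.png',ctrl.get_image('wrist'))"; for k in 1; do python3 -m crank '{"dp":[[0,0,-0.35],[0,0,0],[0,0,0],[0,0,0],[0,0,0],[0,0,0],[0,0,0],[0,0,0]],"delta_rot":[[0,0,0],[0,0,0],[0,0,0],[0,0,0],[0,0,0],[0,0,0],[0,0,0],[0,0,0]]}'; python3 -m crank '{"dp":[[0,0,-0.2],[0,0,0],[0,0,0],[0,0,0],[0,0,0],[0,0,0],[0,0,0],[0,0,0]],"delta_rot":[[0,0,0],[0,0,0],[0,0,0],[0,0,0],[0,0,0],[0,0,0],[0,0,0],[0,0,0]]}';  python3 -m crank '{"dp":[[0,0,-0.3],[0,0,0],[0,0,0],[0,0,0],[0,0,0],[0,0,0],[0,0,0],[0,0,0]],"delta_rot":[[0,0,0],[0,0,0],[0,0,0],[0,0,0],[0,0,0],[0,0,0],[0,0,0],[0,0,0]]}'; done
```

```text
time: 19.5
position: [0.444, 0.1147, 0.0874]
tool_rot: [-2.081, -2.352, 0.001]
ft_force: [-0.8, 0.1, 7.6]
grip_width: 0.004
time: 20.3
position: [0.4439, 0.1146, 0.089]
tool_rot: [-2.081, -2.352, 0.001]
ft_force: [1.7, 1.8, 2.5]
grip_width: 0.005
time: 21.1
position: [0.4434, 0.1144, 0.0918]
tool_rot: [-2.081, -2.352, 0.003]
ft_force: [0.7, 1.0, 1.8]
grip_width: 0.001
```

View pics/s11.png

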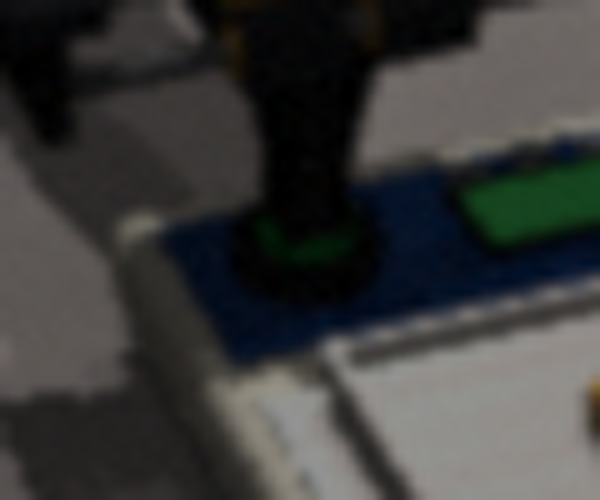

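View pics/w11.png

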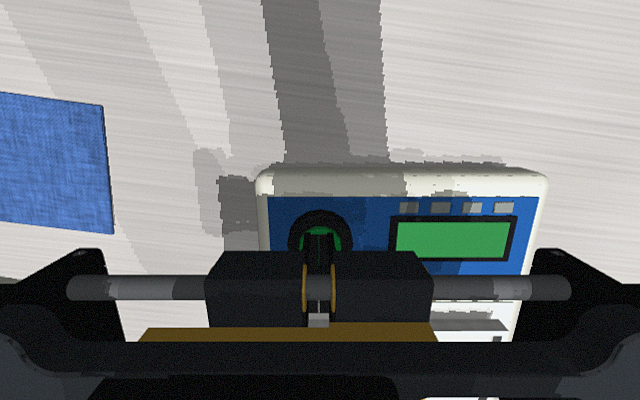

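```bash
python3 -m crank '{"dp":[[0,0,-1],[0,0,-3],[2,3,-3],[2,3,-3],[2,3,-1],[1,3,0],[0.9,2.5,0],[0,0,0]],"delta_rot":[[0,0,0],[0,0,0],[0,0,0],[0,0,0],[0,0,0],[0,0,0],[0,0,0],[0,0,0]]}' 6 20; python3 -m crank '{"dp":[[0,0,0],[0,0,0],[0,0,0],[0,0,0],[0,0,0],[0,0,0],[0,0,0],[0,0,0]],"delta_rot":[[0,0,0],[0,0,0],[0,0,0],[0,0,0],[0,0,0],[0,0,0],[0,0,0],[0,0,0]]}'; python3 - <<'E'
from m import *
i=ctrl.camera_info("wrist");im=ctrl.get_image("wrist");cv2.imwrite("pics/w12.png",im)
j=ctrl.camera_info("scene");sc=ctrl.get_image("scene")
t=ctrl.camera_info("top");tp=ctrl.get_image("top");cv2.imwrite("pics/t12.png",tp)
rects(im,i,(10,120,60),(35,255,255),.082,200)
rects(sc,j,(10,120,60),(35,255,255),.082,50,(340,150,470,260))
rects(tp,t,(10,100,60),(35,255,255),.082,30,(220,150,310,250))
go([.57,.187,.086],np.radians(97))
E
```

```text
time: 21.9
position: [0.5797, 0.2122, 0.2011]
tool_rot: [-2.08, -2.354, 0.003]
ft_force: [0.4, 0.7, -1.3]
grip_width: 0.637
time: 22.7
position: [0.5781, 0.2106, 0.2017]
tool_rot: [-2.081, -2.352, 0.002]
ft_force: [-0.3, -0.3, 0.3]
grip_width: 0.688
px [407.  332.8] area 4044.0 mom [0.7264 0.332 ] rect c [726.1 320.5] size [ 27.1 350.7] ang 7.1
px [427.5 288.2] area 375.0 mom [0.6643 0.3412] rect c [664.9 339.6] size [61.7 18.1] ang 18.0
px [209.2 288.2] area 369.0 mom [0.694  0.1036] rect c [694.  105.4] size [17.5 61.8] ang 87.7
px [ 32.3 187.8] area 285.0 mom [ 0.6006 -0.0685] rect c [600.5 -68.7] size [16.8 23.1] ang 80.5
px [296. 187.] area 2120.0 mom [0.568  0.1866] rect c [568.9 186.5] size [54.4 39.5] ang 7.1
px [261.1 198. ] area 61.0 mom [0.5628 0.1777] rect c [564.5 178.7] size [41.9 23.5] ang 13.6
{'t': 22.85, 'p': [0.5781, 0.2106, 0.2016], 'dp_now': [-2.24, -1.07, 11.56], 'yaw': np.float64(97.0), 'zax': [-0.002, -0.0, -1.0], 'f': [0.6, 0.5, -0.1], 'w': 60.1, 'q': [-0.73, 0.28, 0.41, 1.61, -0.11, 1.28, 1.39], 'rot': [-0.002, -0.0, 0.0], 'dp_after': [-2.24, -1.09, 11.56]}
```

View pics/w12.png

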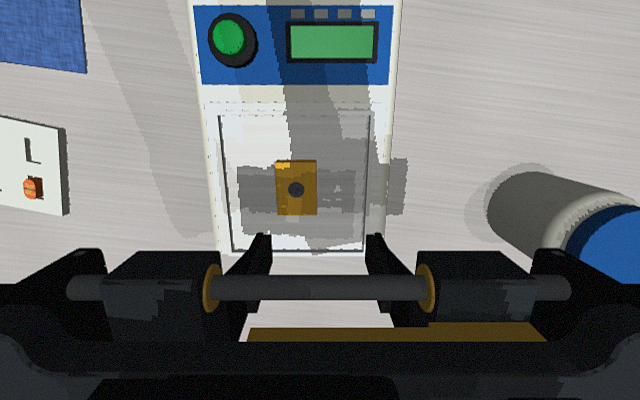

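```bash
python3 -m crank '{"dp":[[-1.2,-0.6,2],[-1.04,-0.5,3],[0,0,3],[0,0,1.8],[0,0,0.7],[0,0,0.4],[0,0,0],[0,0,0]],"delta_rot":[[0,0,0],[0,0,0],[0,0,0],[0,0,0],[0,0,0],[0,0,0],[0,0,0],[0,0,0]]}'; python3 - <<'E'
from h import *
go([.569,.1865,.0875],np.radians(97))
E
```

```text
time: 23.65
position: [0.5706, 0.1873, 0.0938]
tool_rot: [-2.081, -2.353, -0.001]
ft_force: [-0.1, -0.6, 0.4]
grip_width: 0.685
{'t': 23.65, 'p': [0.5706, 0.1873, 0.0938], 'dp_now': [-0.06, -0.16, 0.63], 'yaw': np.float64(97.01), 'zax': [-0.0, 0.001, -1.0], 'f': [-0.1, -0.6, 0.4], 'w': 59.6, 'q': [-0.7, 0.34, 0.4, 1.76, -0.15, 1.07, 1.45], 'rot': [-0.0, -0.001, 0.0], 'dp_after': [-0.06, -0.16, 0.63]}
```

```bash
python3 -m crank '{"dp":[[-0.06,-0.16,0.3],[0,0,0.3],[0,0,0],[0,0,0],[0,0,0],[0,0,0],[0,0,0],[0,0,0]],"delta_rot":[[0,0,0],[0,0,0],[0,0,0],[0,0,0],[0,0,0],[0,0,0],[0,0,0],[0,0,0]]}'; python3 -m crank '{"dp":[[0,0,0],[0,0,0],[0,0,0],[0,0,0],[0,0,0],[0,0,0],[0,0,0],[0,0,0]],"delta_rot":[[0,0,0],[0,0,0],[0,0,0],[0,0,0],[0,0,0],[0,0,0],[0,0,0],[0,0,0]]}' 3 50;  python3 -m crank '{"dp":[[0,0,-0.4],[0,0,-1],[0,0,-1],[0,0,-1],[0,0,-1],[0,0,-1],[0,0,0],[0,0,0]],"delta_rot":[[0,0,0],[0,0,0],[0,0,0],[0,0,0],[0,0,0],[0,0,0],[0,0,0],[0,0,0]]}';python3 - <<'E'
from h import *
go([.4325,-.1185,.1],np.radians(90))
cv2.imwrite("pics/s13.png",cv2.resize(ctrl.get_image("scene")[80:260,290:470],None,fx=3.3,fy=3.3))
E
```

```text
time: 24.45
position: [0.5682, 0.1862, 0.0867]
tool_rot: [-2.081, -2.352, 0.002]
ft_force: [-0.6, 0.3, 0.2]
grip_width: 0.687
time: 25.25
position: [0.5682, 0.1864, 0.0867]
tool_rot: [-2.081, -2.352, 0.002]
ft_force: [-0.0, 0.2, 0.0]
grip_width: 0.454
time: 26.05
position: [0.5684, 0.1863, 0.1409]
tool_rot: [-2.081, -2.352, 0.001]
ft_force: [0.4, -0.1, -3.6]
grip_width: 0.456
{'t': 26.05, 'p': [0.5684, 0.1863, 0.1409], 'dp_now': [-28.59, -17.2, 4.11], 'yaw': np.float64(97.0), 'zax': [-0.002, 0.0, -1.0], 'f': [0.4, -0.1, -3.6], 'w': 39.7, 'q': [-0.71, 0.29, 0.41, 1.72, -0.13, 1.15, 1.43], 'rot': [-0.001, -0.0, 0.122], 'dp_after': [-30.48, -13.59, 4.09]}
```

View pics/s13.png

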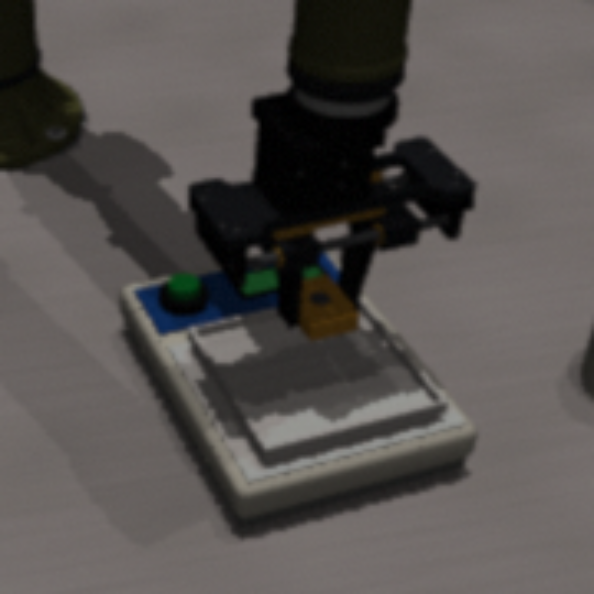

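```bash
python3 -m crank '{"dp":[[-0.5,-0.3,-0.5],[-3.5,-1.8,0],[-4.4,-1.9,0],[-4.4,-1.9,0],[-4.4,-1.9,0],[-4.4,-1.9,0],[-4.4,-1.9,0],[-3,-1.5,0]],"delta_rot":[[0,0,0.061],[0,0,0.061],[0,0,0],[0,0,0],[0,0,0],[0,0,0],[0,0,0],[0,0,0]]}'; python3 - <<'E'
from h import *
go([.432,-.118,.06],np.radians(90))
E
```

```text
time: 26.9
position: [0.4381, -0.1083, 0.1455]
tool_rot: [-2.223, -2.217, 0.004]
ft_force: [0.3, 0.0, -2.8]
grip_width: 0.455
{'t': 26.9, 'p': [0.4381, -0.1083, 0.1455], 'dp_now': [-0.96, -0.59, 8.55], 'yaw': np.float64(89.84), 'zax': [-0.003, -0.0, -1.0], 'f': [0.3, 0.0, -2.8], 'w': 39.5, 'q': [-0.47, -0.06, 0.64, 2.06, 0.04, 1.13, 1.72], 'rot': [-0.003, 0.0, -0.003], 'dp_after': [-0.97, -0.61, 8.55]}
```

```bash
python3 -m crank '{"dp":[[-0.5,-0.3,2],[-0.4,-0.3,3],[0,0,3],[0,0,1.5],[0,0,0],[0,0,0],[0,0,0],[0,0,0]],"delta_rot":[[0,0,0],[0,0,0],[0,0,0],[0,0,0],[0,0,0],[0,0,0],[0,0,0],[0,0,0]]}'; python3 - <<'E'
from m import *
go([.432,-.118,.026],np.radians(90))
i=ctrl.camera_info("wrist");im=ctrl.get_image("wrist");cv2.imwrite("pics/w14.png",im)
cv2.imwrite("pics/t14.png",cv2.resize(ctrl.get_image("top")[200:300,290:450],None,fx=5,fy=5))
E
```

```text
time: 27.7
position: [0.435, -0.1142, 0.052]
tool_rot: [2.221, 2.222, 0.0]
ft_force: [-0.9, -0.4, -2.9]
grip_width: 0.455
{'t': 27.7, 'p': [0.435, -0.1142, 0.052], 'dp_now': [-0.38, -0.3, 2.6], 'yaw': np.float64(90.03), 'zax': [0.0, 0.0, -1.0], 'f': [-0.9, -0.4, -2.9], 'w': 39.6, 'q': [-0.45, 0.09, 0.67, 2.16, -0.07, 0.91, 1.84], 'rot': [0.0, -0.0, 0.0], 'dp_after': [-0.38, -0.3, 2.6]}
```

View pics/w14.png

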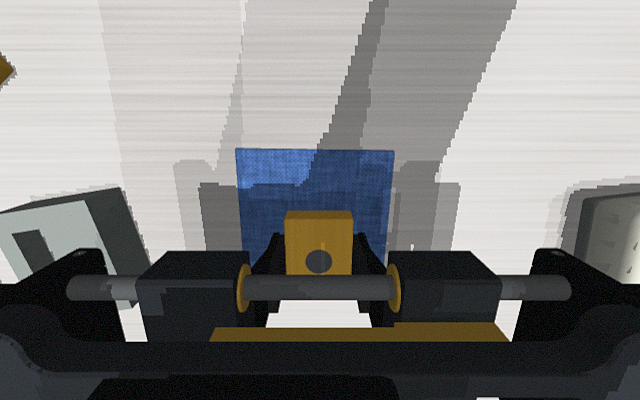

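```bash
python3 - <<'E'
from h import *
i=ctrl.camera_info("wrist")
for u,v in [(236,149),(394,151.5),(239,235),(391.5,235)]: print(plane(i,u,v,.003).round(4))
E
```

```text
[ 0.3764 -0.1712  0.003 ]
[ 0.3779 -0.0631  0.003 ]
[ 0.4405 -0.1745  0.003 ]
[ 0.4403 -0.0598  0.003 ]
```

```bash
python3 -m crank '{"dp":[[-0.3,-0.3,1],[0,0,0.8],[0,0,0.5],[0,0,0.2],[0,0,0.1],[0,0,0],[0,0,0],[0,0,0]],"delta_rot":[[0,0,0],[0,0,0],[0,0,0],[0,0,0],[0,0,0],[0,0,0],[0,0,0],[0,0,0]]}';python3 -c "
from m import *
go([.432,-.117,.0237],np.radians(90))"
```

```text
time: 28.6
position: [0.4312, -0.1172, 0.0252]
tool_rot: [-2.221, -2.221, 0.002]
ft_force: [0.2, -0.2, -1.7]
grip_width: 0.453
{'t': 28.6, 'p': [0.4312, -0.1172, 0.0252], 'dp_now': [0.02, 0.08, 0.15], 'yaw': np.float64(90.02), 'zax': [-0.001, -0.0, -1.0], 'f': [0.2, -0.2, -1.7], 'w': 39.4, 'q': [-0.43, 0.14, 0.67, 2.18, -0.12, 0.85, 1.89], 'rot': [-0.001, 0.0, 0.0], 'dp_after': [0.02, 0.08, 0.15]}
```

```bash
python3 -m crank '{"dp":[[0,0,0.1],[0,0,0.05],[0,0,0],[0,0,0],[0,0,0],[0,0,0],[0,0,0],[0,0,0]],"delta_rot":[[0,0,0],[0,0,0],[0,0,0],[0,0,0],[0,0,0],[0,0,0],[0,0,0],[0,0,0]]}';python3 -m crank '{"dp":[[0,0,0],[0,0,0],[0,0,0],[0,0,0],[0,0,0],[0,0,0],[0,0,-1],[0,0,-2]],"delta_rot":[[0,0,0],[0,0,0],[0,0,0],[0,0,0],[0,0,0],[0,0,0],[0,0,0],[0,0,0]]}' 6 20;python3 -m crank '{"dp":[[-0.5,2,-3],[-0.5,3,-3],[-1,3,-3],[-1,3,-3],[-1,3,-1],[-1,3,0],[-1,3,0],[0,0,0]],"delta_rot":[[0,0,0],[0,0,0],[0,0,0],[0,0,0],[0,0,0],[0,0,0],[0,0,0],[0,0,0]]}' 4 ;python3 - <<'E'
from m import *
go([.572,-.183,.15],np.radians(87))
i=ctrl.camera_info("wrist");im=ctrl.get_image("wrist");cv2.imwrite("pics/w15.png",im)
np.save("w15i.npy",i,allow_pickle=True)
sc=ctrl.get_image("scene");cv2.imwrite("pics/s15.png",cv2.resize(sc[150:270,130:290],None,fx=4.5,fy=4.5))
rects(im,i,(10,120,60),(35,255,255),.019,200,(150,0,600,240))
rects(im,i,(0,100,60),(14,255,255),.019,60,(150,0,600,240))
E
```

```text
time: 29.4
position: [0.4311, -0.1171, 0.0236]
tool_rot: [-2.22, -2.221, 0.002]
ft_force: [-1.0, 0.6, 0.5]
grip_width: 0.452
time: 30.2
position: [0.4297, -0.1172, 0.0532]
tool_rot: [-2.219, -2.219, 0.006]
ft_force: [0.8, -0.3, 0.1]
grip_width: 0.688
time: 31.0
position: [0.6339, -0.1778, 0.1828]
tool_rot: [2.22, 2.222, -0.005]
ft_force: [-0.5, 0.2, -0.6]
grip_width: 0.46
{'t': 31.0, 'p': [0.6339, -0.1778, 0.1828], 'dp_now': [-0.51, -6.18, 3.29], 'yaw': np.float64(90.04), 'zax': [-0.002, -0.003, -1.0], 'f': [-0.5, 0.2, -0.6], 'w': 40.0, 'q': [-0.29, 0.43, 0.68, 1.53, -0.27, 1.28, 2.0], 'rot': [-0.001, 0.003, 0.053], 'dp_after': [-0.85, -6.15, 3.28]}
px [355.8 180.7] area 226.0 mom [ 0.6253 -0.1367] rect c [ 625.7 -136.4] size [15.5 25.7] ang 85.8
px [316.3 136. ] area 214.5 mom [ 0.576  -0.1813] rect c [ 576.1 -181. ] size [13.5 23.5] ang 78.1
px [270.1 131. ] area 239.0 mom [ 0.571  -0.2308] rect c [ 571.1 -230.4] size [13.9 23.3] ang 86.8
px [217.9  44.2] area 379.0 mom [ 0.4882 -0.2779] rect c [ 488.  -276.9] size [ 9.3 45. ] ang 8.6
px [381.9   7.4] area 625.5 mom [ 0.4568 -0.1192] rect c [ 457.  -118.9] size [12.2 40.8] ang 0.1
px [356.  180.7] area 253.5 mom [ 0.6253 -0.1365] rect c [ 625.4 -136.5] size [15.7 26.6] ang 84.1
px [316.4 135.9] area 250.0 mom [ 0.576  -0.1812] rect c [ 576.2 -181.1] size [14.  25.3] ang 89.6
px [270.2 131.1] area 256.0 mom [ 0.5711 -0.2307] rect c [ 571.6 -230.4] size [13.9 24.4] ang 86.8
```

View pics/w15.png

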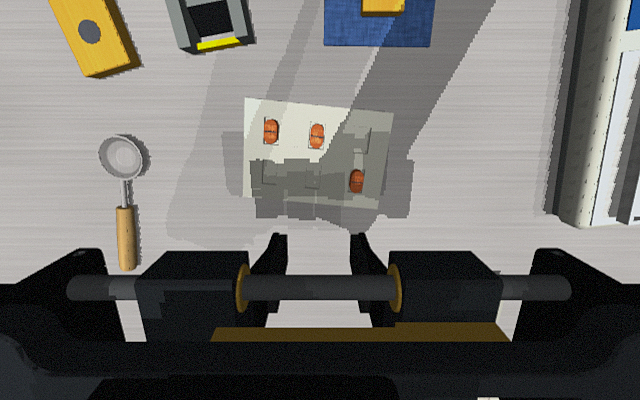

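View pics/s15.png

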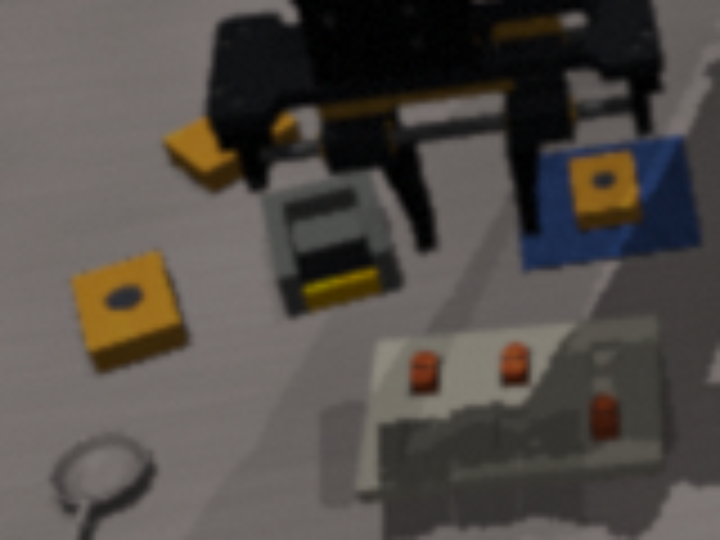

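```bash
python3 -c "
from m import *
go([.576,-.181,.05],np.radians(84.5))"
```

```text
{'t': 31.1, 'p': [0.6309, -0.1774, 0.1829], 'dp_now': [-0.35, -5.44, 13.31], 'yaw': np.float64(89.99), 'zax': [-0.003, -0.001, -1.0], 'f': [0.7, 0.5, 0.4], 'w': 40.0, 'q': [-0.29, 0.43, 0.69, 1.53, -0.27, 1.29, 2.0], 'rot': [-0.003, 0.001, 0.096], 'dp_after': [-0.89, -5.43, 13.29]}
```

```bash
python3 -m crank '{"dp":[[-0.4,-2,2],[-0.4,-2,3],[0,-1.3,3],[0,0,3],[0,0,1.8],[0,0,0],[0,0,0],[0,0,0]],"delta_rot":[[0,0,0.096],[0,0,0],[0,0,0],[0,0,0],[0,0,0],[0,0,0],[0,0,0],[0,0,0]]}' 3 20;python3 - <<'E'
from m import *
go([.576,-.181,.0315],np.radians(84.5))
i=ctrl.camera_info("wrist");im=ctrl.get_image("wrist");cv2.imwrite("pics/w16.png",im)
E
```

```text
time: 31.9
position: [0.5786, -0.1822, 0.0571]
tool_rot: [2.325, 2.112, 0.001]
ft_force: [-0.9, -0.0, -0.8]
grip_width: 0.346
{'t': 31.9, 'p': [0.5786, -0.1822, 0.0571], 'dp_now': [0.09, -0.27, 2.56], 'yaw': np.float64(84.52), 'zax': [0.001, -0.0, -1.0], 'f': [-0.9, -0.0, -0.8], 'w': 30.1, 'q': [-0.29, 0.45, 0.68, 1.78, -0.32, 1.02, 1.99], 'rot': [0.001, 0.0, 0.0], 'dp_after': [0.09, -0.27, 2.56]}
```

View pics/w16.png

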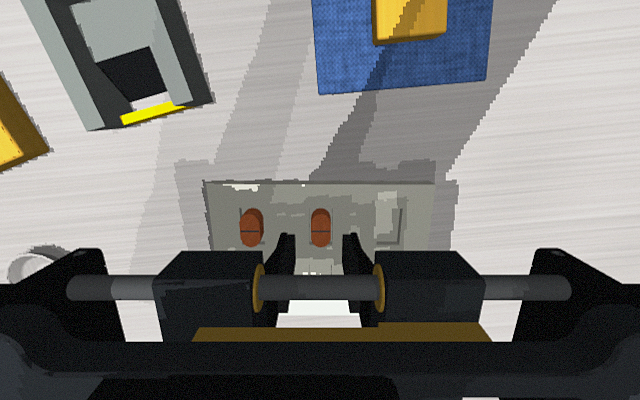

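```bash
python3 -m crank '{"dp":[[0.09,-0.27,0.8],[0,0,0.8],[0,0,0.6],[0,0,0.2],[0,0,0.1],[0,0,0],[0,0,0],[0,0,0]],"delta_rot":[[0,0,0],[0,0,0],[0,0,0],[0,0,0],[0,0,0],[0,0,0],[0,0,0],[0,0,0]]}';python3 - <<'E'
from m import *
go([.576,-.181,.0315],np.radians(84.5))
E
python3 -m crank '{"dp":[[0,0,0],[0,0,0],[0,0,0],[0,0,0],[0,0,0],[0,0,0],[0,0,0],[0,0,0]],"delta_rot":[[0,0,0],[0,0,0],[0,0,0],[0,0,0],[0,0,0],[0,0,0],[0,0,0],[0,0,0]]}' 0.5 20
```

```text
time: 32.75
position: [0.5744, -0.1805, 0.0305]
tool_rot: [-2.323, -2.11, 0.003]
ft_force: [-3.3, 1.5, 7.7]
grip_width: 0.342
{'t': 32.75, 'p': [0.5744, -0.1805, 0.0305], 'dp_now': [-0.03, 0.17, -0.1], 'yaw': np.float64(84.5), 'zax': [-0.004, 0.001, -1.0], 'f': [-3.3, 1.5, 7.7], 'w': 29.7, 'q': [-0.27, 0.48, 0.66, 1.8, -0.35, 0.98, 2.0], 'rot': [-0.004, -0.001, 0.0], 'dp_after': [-0.03, 0.17, -0.1]}
time: 33.55
position: [0.5757, -0.1809, 0.0305]
tool_rot: [-2.325, -2.113, 0.001]
ft_force: [1.6, 0.0, 4.1]
grip_width: 0.156
```

```bash
python3 -m crank '{"dp":[[0,0,-0.4],[0,0,-1],[0,0,-2],[0,0,-3],[0,0,-3],[0,0,-3],[0,0,0],[0,0,0]],"delta_rot":[[0,0,0],[0,0,0],[0,0,0],[0,0,0],[0,0,0],[0,0,-0.073],[0,0,-0.073],[0,0,-0.072]]}';python3 - <<'E'
from m import *
go([.603,.155,.12],np.radians(97))
sc=ctrl.get_image("scene");cv2.imwrite("pics/s17.png",cv2.resize(sc[150:270,130:290],None,fx=4.5,fy=4.5))
E
```

```text
time: 34.35
position: [0.5752, -0.1811, 0.1557]
tool_rot: [-2.078, -2.355, 0.001]
ft_force: [-0.5, -0.2, -0.8]
grip_width: 0.159
{'t': 34.35, 'p': [0.5752, -0.1811, 0.1557], 'dp_now': [33.0, 6.95, 3.56], 'yaw': np.float64(97.16), 'zax': [-0.001, -0.0, -1.0], 'f': [-0.5, -0.2, -0.8], 'w': 13.8, 'q': [-0.31, 0.32, 0.69, 1.7, -0.22, 1.19, 2.13], 'rot': [-0.001, 0.0, 0.003], 'dp_after': [33.02, 6.85, 3.57]}
```

View pics/s17.png

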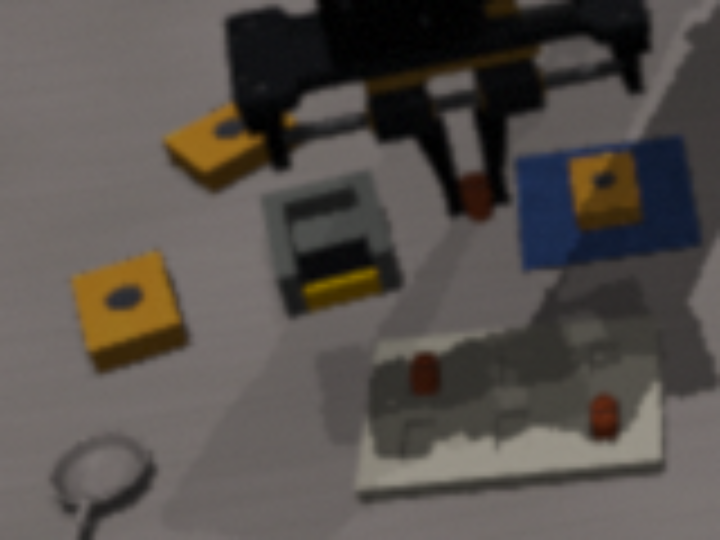

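Held. Carry to the dish.

```bash
python3 -m crank '{"dp":[[3,0.5,0],[4.6,1,0],[4.6,1,0],[4.6,1,0],[4.6,1,0],[4.6,1,0],[4.4,1,0],[2.6,0.4,0]],"delta_rot":[[0,0,0],[0,0,0],[0,0,0],[0,0,0],[0,0,0],[0,0,0],[0,0,0],[0,0,0]]}';python3 - <<'E'
from m import *
go([.603,.155,.0925],np.radians(97))
E
```

```text
time: 35.2
position: [0.6026, 0.1601, 0.1537]
tool_rot: [-2.076, -2.354, 0.003]
ft_force: [0.1, -0.0, 0.0]
grip_width: 0.16
{'t': 35.2, 'p': [0.6026, 0.1601, 0.1537], 'dp_now': [-0.52, 0.0, 6.12], 'yaw': np.float64(97.19), 'zax': [-0.004, 0.001, -1.0], 'f': [0.1, -0.0, 0.0], 'w': 13.9, 'q': [-0.73, 0.35, 0.53, 1.65, -0.19, 1.2, 1.54], 'rot': [-0.003, -0.001, 0.003], 'dp_after': [-0.51, -0.02, 6.12]}
```

```bash
python3 -m crank '{"dp":[[-0.4,0,1.5],[0,0,2],[0,0,1.5],[0,0,0.7],[0,0,0.2],[0,0,0],[0,0,0],[0,0,0]],"delta_rot":[[0,0,0],[0,0,0],[0,0,0],[0,0,0],[0,0,0],[0,0,0],[0,0,0],[0,0,0]]}';python3 - <<'E'
from m import *
go([.603,.155,.0925],np.radians(97))
E
```

```text
time: 36.0
position: [0.6046, 0.1512, 0.096]
tool_rot: [-2.081, -2.352, 0.0]
ft_force: [-0.2, 1.1, 0.0]
grip_width: 0.155
{'t': 36.0, 'p': [0.6046, 0.1512, 0.096], 'dp_now': [0.39, -0.11, 0.35], 'yaw': np.float64(96.99), 'zax': [-0.001, 0.0, -1.0], 'f': [-0.2, 1.1, 0.0], 'w': 13.5, 'q': [-0.71, 0.4, 0.52, 1.7, -0.22, 1.09, 1.57], 'rot': [-0.001, -0.0, -0.0], 'dp_after': [0.39, -0.11, 0.35]}
```

```bash
python3 -m crank '{"dp":[[0.39,-0.1,0.1],[0,0,0.15],[0,0,0.1],[0,0,0.05],[0,0,0],[0,0,0],[0,0,0],[0,0,0]],"delta_rot":[[0,0,0],[0,0,0],[0,0,0],[0,0,0],[0,0,0],[0,0,0],[0,0,0],[0,0,0]]}'
```

```text
time: 36.8
position: [0.6024, 0.1553, 0.0915]
tool_rot: [-2.08, -2.352, 0.002]
ft_force: [-3.1, 0.8, 5.6]
grip_width: 0.159
```

Contact on the dish floor. Open, then retreat.

```bash
python3 -m crank '{"dp":[[0,0,0],[0,0,0],[0,0,0],[0,0,0],[0,0,-0.5],[0,0,-2],[0,0,-3],[0,0,-3]],"delta_rot":[[0,0,0],[0,0,0],[0,0,0],[0,0,0],[0,0,0],[0,0,0],[0,0,0],[0,0,0]]}' 2.6 20;python3 - <<'E'
from m import *
sc=ctrl.get_image("scene");cv2.imwrite("pics/s18.png",cv2.resize(sc[80:260,290:470],None,fx=3.3,fy=3.3))
sc=cv2.resize(sc[150:270,130:290],None,fx=4.5,fy=4.5);cv2.imwrite("pics/s18b.png",sc)
go([.571,-.2306,.16],np.radians(84.5))
E
```

```text
time: 37.6
position: [0.6024, 0.1547, 0.177]
tool_rot: [-2.081, -2.352, 0.003]
ft_force: [0.4, -0.6, 0.5]
grip_width: 0.301
{'t': 37.65, 'p': [0.6055, 0.1553, 0.1831], 'dp_now': [-37.89, -8.13, 2.18], 'yaw': np.float64(96.98), 'zax': [0.006, 0.003, -1.0], 'f': [2.5, 1.6, 4.3], 'w': 25.6, 'q': [-0.73, 0.32, 0.54, 1.62, -0.17, 1.24, 1.53], 'rot': [0.006, -0.003, 0.218], 'dp_after': [-38.74, 0.26, 2.31]}
```

View pics/s18.png

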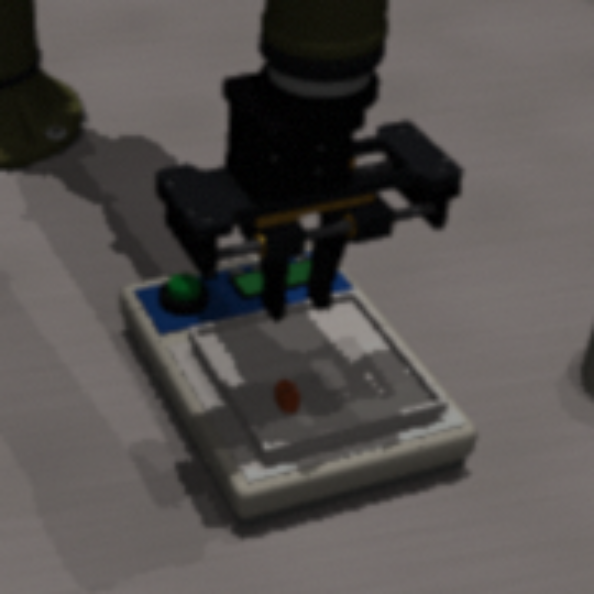

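View pics/s18b.png

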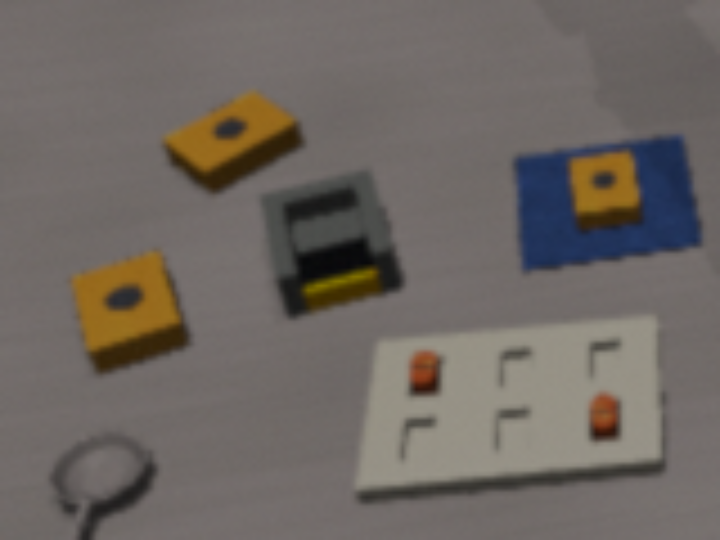

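```bash
python3 -m crank '{"dp":[[-2.5,-0.1,0],[-4,0.4,0],[-4.4,0.8,0.5],[-4.4,0.8,1],[-4.4,0.8,1],[-4.4,0.8,1],[-3.5,0.5,1],[-1,0.3,1]],"delta_rot":[[0,0,0.073],[0,0,0.073],[0,0,0.072],[0,0,0],[0,0,0],[0,0,0],[0,0,0],[0,0,0]]}' 3 20;python3 -m crank '{"dp":[[0,0,1],[0,0,2],[0,0,2],[0,0,1],[0,0,0],[0,0,0],[0,0,0],[0,0,0]],"delta_rot":[[0,0,0],[0,0,0],[0,0,0],[0,0,0],[0,0,0],[0,0,0],[0,0,0],[0,0,0]]}';python3 - <<'E'
from m import *
go([.6265,-.1357,.031],np.radians(84.5))
i=ctrl.camera_info("wrist");im=ctrl.get_image("wrist");cv2.imwrite("pics/w19.png",im)
rects(im,i,(0,100,40),(14,255,255),.019,60,(150,0,600,260))
E
```

```text
time: 38.45
position: [0.6309, -0.1408, 0.121]
tool_rot: [2.333, 2.101, -0.007]
ft_force: [-0.2, -1.1, 0.4]
grip_width: 0.343
time: 39.25
position: [0.6331, -0.1332, 0.0622]
tool_rot: [2.325, 2.113, -0.0]
ft_force: [0.7, 1.0, 0.2]
grip_width: 0.344
{'t': 39.25, 'p': [0.6331, -0.1332, 0.0622], 'dp_now': [-0.31, -0.64, 3.12], 'yaw': np.float64(84.52), 'zax': [-0.0, -0.0, -1.0], 'f': [0.7, 1.0, 0.2], 'w': 29.9, 'q': [-0.32, 0.52, 0.63, 1.67, -0.34, 1.07, 1.89], 'rot': [0.0, 0.0, 0.0], 'dp_after': [-0.31, -0.64, 3.12]}
px [314.8 220.3] area 604.0 mom [ 0.6246 -0.1356] rect c [ 625.  -135.9] size [13.7 28.6] ang 85.0
px [168.5 157.7] area 921.0 mom [ 0.5706 -0.2288] rect c [ 571.  -228.9] size [19.  25.5] ang 84.8
```

View pics/w19.png

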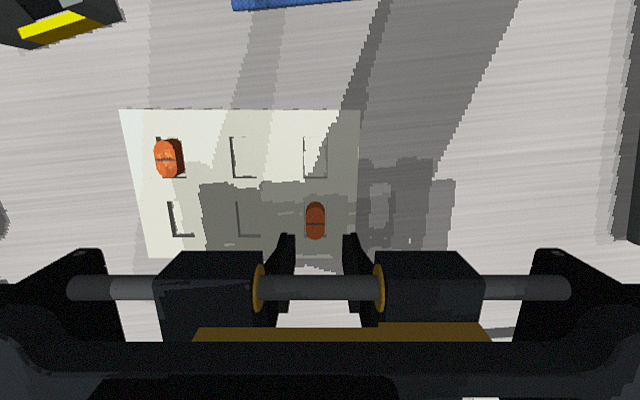

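```bash
python3 -m crank '{"dp":[[-0.3,-0.7,0.9],[0,0,0.9],[0,0,0.7],[0,0,0.3],[0,0,0.2],[0,0,0],[0,0,0],[0,0,0]],"delta_rot":[[0,0,0],[0,0,0],[0,0,0],[0,0,0],[0,0,0],[0,0,0],[0,0,0],[0,0,0]]}';python3 - <<'E'
from m import *
go([.626,-.1357,.031],np.radians(84.5))
E
```

```text
time: 40.1
position: [0.6253, -0.1356, 0.0313]
tool_rot: [-2.325, -2.112, 0.002]
ft_force: [-0.8, -0.8, -0.4]
grip_width: 0.348
{'t': 40.1, 'p': [0.6253, -0.1356, 0.0313], 'dp_now': [-0.01, 0.07, 0.03], 'yaw': np.float64(84.52), 'zax': [-0.001, -0.0, -1.0], 'f': [-0.8, -0.8, -0.4], 'w': 30.3, 'q': [-0.31, 0.54, 0.62, 1.71, -0.36, 1.01, 1.91], 'rot': [-0.001, 0.0, 0.0], 'dp_after': [-0.01, 0.07, 0.03]}
```

```bash
python3 -m crank '{"dp":[[0,0,0],[0,0,0],[0,0,0],[0,0,0],[0,0,0],[0,0,0],[0,0,0],[0,0,0]],"delta_rot":[[0,0,0],[0,0,0],[0,0,0],[0,0,0],[0,0,0],[0,0,0],[0,0,0],[0,0,0]]}' 0.5 20; python3 -m crank '{"dp":[[0,0,-0.4],[0,0,-1],[0,0,-2],[0,0,-3],[0,0,-3],[0,0,-3],[0,0,0],[0,0,0]],"delta_rot":[[0,0,0],[0,0,0],[0,0,0],[0,0,0],[0,0,0],[0,0,-0.073],[0,0,-0.073],[0,0,-0.072]]}';python3 - <<'E'
from m import *
go([.5945,.2245,.13],np.radians(97))
E
```

```text
time: 40.9
position: [0.6251, -0.1355, 0.0312]
tool_rot: [-2.324, -2.112, 0.002]
ft_force: [-0.4, 0.3, 0.6]
grip_width: 0.154
time: 41.7
position: [0.6262, -0.1359, 0.1577]
tool_rot: [2.077, 2.355, 0.001]
ft_force: [0.5, -0.6, -0.2]
grip_width: 0.162
{'t': 41.7, 'p': [0.6262, -0.1359, 0.1577], 'dp_now': [36.16, 1.34, 2.75], 'yaw': np.float64(97.16), 'zax': [0.002, -0.0, -1.0], 'f': [0.5, -0.6, -0.2], 'w': 14.1, 'q': [-0.33, 0.4, 0.63, 1.6, -0.25, 1.22, 2.05], 'rot': [0.002, 0.001, 0.003], 'dp_after': [36.16, 1.25, 2.77]}
```

```bash
python3 -m crank '{"dp":[[3,0.1,0],[4.7,0.2,0],[4.9,0.2,0],[4.9,0.2,0],[4.9,0.2,0],[4.9,0.2,0],[4.9,0.2,0],[4,0,0]],"delta_rot":[[0,0,0],[0,0,0],[0,0,0],[0,0,0],[0,0,0],[0,0,0],[0,0,0],[0,0,0]]}'; python3 -m crank '{"dp":[[0,0,1],[0,0,2],[0,0,1.5],[0,0,1],[0,0,0.3],[0,0,0],[0,0,0],[0,0,0]],"delta_rot":[[0,0,0],[0,0,0],[0,0,0],[0,0,0],[0,0,0],[0,0,0],[0,0,0],[0,0,0]]}';python3 - <<'E'
from m import *
go([.5945,.2245,.0925],np.radians(97))
E
```

```text
time: 42.5
position: [0.5935, 0.2289, 0.1562]
tool_rot: [-2.078, -2.354, -0.001]
ft_force: [0.3, -0.3, 0.1]
grip_width: 0.155
time: 43.3
position: [0.5946, 0.2254, 0.098]
tool_rot: [-2.081, -2.352, 0.0]
ft_force: [0.9, -0.4, 0.2]
grip_width: 0.157
{'t': 43.3, 'p': [0.5946, 0.2254, 0.098], 'dp_now': [-0.09, -0.02, 0.55], 'yaw': np.float64(96.99), 'zax': [-0.001, 0.001, -1.0], 'f': [0.9, -0.4, 0.2], 'w': 13.7, 'q': [-0.79, 0.42, 0.48, 1.67, -0.22, 1.11, 1.45], 'rot': [-0.001, -0.001, -0.0], 'dp_after': [-0.09, -0.02, 0.55]}
```

```bash
python3 -m crank '{"dp":[[0,0,0.25],[0,0,0.2],[0,0,0.1],[0,0,0.05],[0,0,0],[0,0,0],[0,0,0],[0,0,0]],"delta_rot":[[0,0,0],[0,0,0],[0,0,0],[0,0,0],[0,0,0],[0,0,0],[0,0,0],[0,0,0]]}'
```

```text
time: 44.1
position: [0.594, 0.2254, 0.0921]
tool_rot: [-2.08, -2.352, 0.002]
ft_force: [-2.6, -0.6, 4.9]
grip_width: 0.155
```

```bash
python3 -m crank '{"dp":[[0,0,0],[0,0,0],[0,0,0],[0,0,0],[0,0,-0.5],[0,0,-2],[0,0,-3],[0,0,-3]],"delta_rot":[[0,0,0],[0,0,0],[0,0,0],[0,0,0],[0,0,0],[0,0,0],[0,0,0],[0,0,0]]}' 2.6 20;python3 - <<'E'
from m import *
sc=ctrl.get_image("scene");cv2.imwrite("pics/s20.png",cv2.resize(sc[140:270,130:470],None,fx=2.3,fy=2.3))
go([.571,-.2306,.12],np.radians(84.5))
E
```

```text
time: 44.9
position: [0.5938, 0.2252, 0.177]
tool_rot: [-2.081, -2.352, 0.004]
ft_force: [1.3, 0.8, 0.8]
grip_width: 0.298
{'t': 44.95, 'p': [0.5968, 0.2261, 0.1832], 'dp_now': [-45.03, -8.15, 6.14], 'yaw': np.float64(96.99), 'zax': [0.005, 0.004, -1.0], 'f': [2.0, 1.4, 4.6], 'w': 25.9, 'q': [-0.81, 0.35, 0.5, 1.58, -0.18, 1.25, 1.42], 'rot': [0.006, -0.003, 0.218], 'dp_after': [-45.71, 1.81, 6.32]}
```

View pics/s20.png

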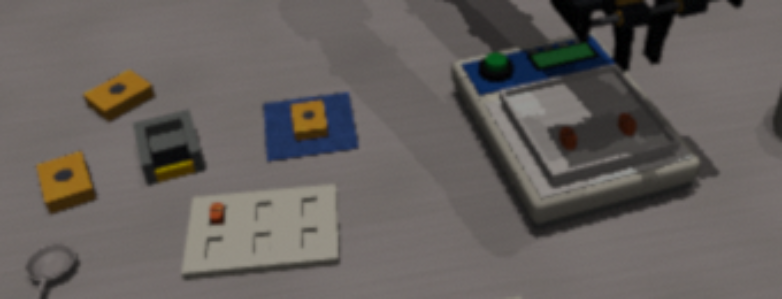

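Two in the dish; third still in its pocket.

```bash
python3 -m crank '{"dp":[[-2.5,-0.1,0],[-4,0.2,0],[-4.8,0.2,0],[-4.8,0.2,0],[-4.8,0.2,0.3],[-4.8,0.2,0.3],[-4.8,0.2,0.3],[-4.8,0.2,0.3]],"delta_rot":[[0,0,0.073],[0,0,0.073],[0,0,0.072],[0,0,0],[0,0,0],[0,0,0],[0,0,0],[0,0,0]]}' 3 20;python3 -c "
from h import *
go([.571,-.2306,.062],np.radians(84.5))"
```

```text
time: 45.75
position: [0.5878, -0.1291, 0.1646]
tool_rot: [-2.324, -2.112, 0.001]
ft_force: [0.9, 0.1, -0.2]
grip_width: 0.347
{'t': 45.75, 'p': [0.5878, -0.1291, 0.1646], 'dp_now': [-10.26, -0.7, 10.26], 'yaw': np.float64(84.53), 'zax': [-0.001, 0.0, -1.0], 'f': [0.9, 0.1, -0.2], 'w': 30.2, 'q': [-0.41, 0.32, 0.7, 1.7, -0.21, 1.21, 1.82], 'rot': [-0.001, -0.0, 0.0], 'dp_after': [-10.26, -0.7, 10.26]}
```

```bash
python3 -m crank '{"dp":[[-4,0,1],[-3.5,0,2],[-2,-0.3,2.5],[0,-0.3,2.5],[0,0,1.5],[0,0,0.7],[0,0,0],[0,0,0]],"delta_rot":[[0,0,0],[0,0,0],[0,0,0],[0,0,0],[0,0,0],[0,0,0],[0,0,0],[0,0,0]]}';python3 - <<'E'
from m import *
go([.571,-.2306,.0312],np.radians(84.5))
i=ctrl.camera_info("wrist");im=ctrl.get_image("wrist");cv2.imwrite("pics/w21.png",im)
rects(im,i,(0,100,40),(14,255,255),.019,60,(150,0,600,260))
E
```

```text
time: 46.55
position: [0.5738, -0.2208, 0.0632]
tool_rot: [2.324, 2.114, -0.001]
ft_force: [-0.4, -0.3, 0.3]
grip_width: 0.344
{'t': 46.55, 'p': [0.5738, -0.2208, 0.0632], 'dp_now': [-1.0, -0.19, 3.2], 'yaw': np.float64(84.59), 'zax': [-0.0, -0.0, -1.0], 'f': [-0.4, -0.3, 0.3], 'w': 30.0, 'q': [-0.22, 0.46, 0.68, 1.75, -0.33, 1.04, 2.05], 'rot': [-0.0, 0.001, 0.002], 'dp_after': [-1.0, -0.19, 3.2]}
px [305.3 225.5] area 592.0 mom [ 0.5691 -0.2305] rect c [ 569.4 -230.4] size [13.9 29.1] ang 83.3
```

View pics/w21.png

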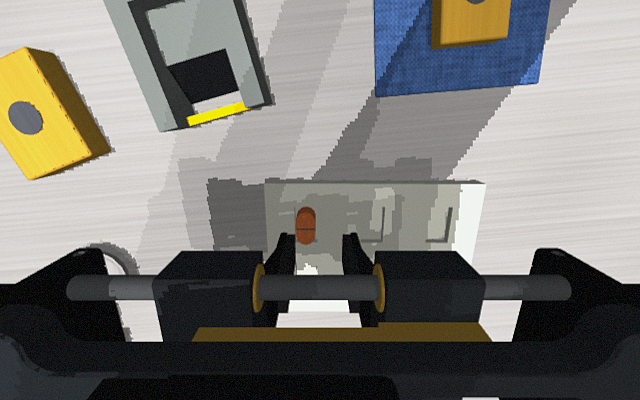

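```bash
python3 -m crank '{"dp":[[-1,-0.25,0.7],[0,0,0.9],[0,0,0.8],[0,0,0.4],[0,0,0.3],[0,0,0.1],[0,0,0],[0,0,0]],"delta_rot":[[0,0,0],[0,0,0],[0,0,0],[0,0,0],[0,0,0],[0,0,0],[0,0,0],[0,0,0]]}';python3 - <<'E'
from m import *
go([.571,-.2306,.0312],np.radians(84.5))
E
```

```text
time: 47.4
position: [0.569, -0.2308, 0.0305]
tool_rot: [-2.324, -2.111, 0.002]
ft_force: [-3.3, 1.1, 5.3]
grip_width: 0.346
{'t': 47.4, 'p': [0.569, -0.2308, 0.0305], 'dp_now': [0.04, 0.2, -0.07], 'yaw': np.float64(84.52), 'zax': [-0.003, 0.0, -1.0], 'f': [-3.3, 1.1, 5.3], 'w': 30.1, 'q': [-0.19, 0.5, 0.66, 1.77, -0.36, 0.99, 2.09], 'rot': [-0.003, -0.0, 0.0], 'dp_after': [0.04, 0.2, -0.07]}
```

```bash
python3 -m crank '{"dp":[[0,0.1,-0.1],[0,0,0],[0,0,0],[0,0,0],[0,0,0],[0,0,0],[0,0,0],[0,0,0]],"delta_rot":[[0,0,0],[0,0,0],[0,0,0],[0,0,0],[0,0,0],[0,0,0],[0,0,0],[0,0,0]]}' 0.5 20; python3 -m crank '{"dp":[[0,0,-0.4],[0,0,-1],[0,0,-2],[0,0,-3],[0,0,-3],[0,0,-3],[0,0,0],[0,0,0]],"delta_rot":[[0,0,0],[0,0,0],[0,0,0],[0,0,0],[0,0,0],[0,0,-0.073],[0,0,-0.073],[0,0,-0.072]]}';python3 - <<'E'
from m import *
go([.544,.183,.15],np.radians(97))
E
```

```text
time: 48.2
position: [0.5702, -0.2311, 0.0312]
tool_rot: [-2.324, -2.112, 0.002]
ft_force: [-0.1, 0.5, 0.0]
grip_width: 0.156
time: 49.0
position: [0.5713, -0.2316, 0.1578]
tool_rot: [2.077, 2.354, 0.001]
ft_force: [0.4, -0.1, -0.1]
grip_width: 0.157
{'t': 49.0, 'p': [0.5713, -0.2316, 0.1578], 'dp_now': [41.48, 2.46, 0.74], 'yaw': np.float64(97.16), 'zax': [0.002, -0.001, -1.0], 'f': [0.4, -0.1, -0.1], 'w': 13.7, 'q': [-0.22, 0.35, 0.69, 1.67, -0.24, 1.2, 2.22], 'rot': [0.002, 0.001, 0.003], 'dp_after': [41.49, 2.34, 0.78]}
```

```bash
python3 -m crank '{"dp":[[3,0.2,0],[4.7,0.3,0],[4.9,0.3,0],[4.9,0.3,0],[4.9,0.3,0],[4.9,0.3,0],[4.9,0.3,0],[4,0.3,0]],"delta_rot":[[0,0,0],[0,0,0],[0,0,0],[0,0,0],[0,0,0],[0,0,0],[0,0,0],[0,0,0]]}'; python3 -m crank '{"dp":[[3,0.1,0],[2,0.1,0],[0,0,1],[0,0,2],[0,0,1.5],[0,0,0.5],[0,0,0],[0,0,0]],"delta_rot":[[0,0,0],[0,0,0],[0,0,0],[0,0,0],[0,0,0],[0,0,0],[0,0,0],[0,0,0]]}';python3 - <<'E'
from m import *
go([.544,.183,.0925],np.radians(97))
E
```

```text
time: 49.8
position: [0.5487, 0.1343, 0.1564]
tool_rot: [-2.078, -2.354, -0.001]
ft_force: [0.8, -0.5, -0.1]
grip_width: 0.155
time: 50.6
position: [0.5454, 0.1803, 0.1057]
tool_rot: [-2.082, -2.351, 0.001]
ft_force: [0.6, 0.1, 0.4]
grip_width: 0.161
{'t': 50.6, 'p': [0.5454, 0.1803, 0.1057], 'dp_now': [0.28, -0.11, 1.32], 'yaw': np.float64(96.95), 'zax': [-0.001, -0.0, -1.0], 'f': [0.6, 0.1, 0.4], 'w': 14.0, 'q': [-0.78, 0.29, 0.48, 1.82, -0.15, 1.08, 1.45], 'rot': [-0.001, -0.0, -0.001], 'dp_after': [0.28, -0.11, 1.32]}
```

```bash
python3 -m crank '{"dp":[[0,0,0.5],[0,0,0.4],[0,0,0.25],[0,0,0.1],[0,0,0.1],[0,0,0],[0,0,0],[0,0,0]],"delta_rot":[[0,0,0],[0,0,0],[0,0,0],[0,0,0],[0,0,0],[0,0,0],[0,0,0],[0,0,0]]}'
```

```text
time: 51.4
position: [0.5449, 0.1809, 0.092]
tool_rot: [-2.081, -2.352, 0.002]
ft_force: [-2.2, -0.8, 4.0]
grip_width: 0.159
```

```bash
python3 -m crank '{"dp":[[0,0,0],[0,0,0],[0,0,0],[0,0,0],[0,0,-0.5],[0,0,-2],[0,0,-2],[0,0,-1]],"delta_rot":[[0,0,0],[0,0,0],[0,0,0],[0,0,0],[0,0,0],[0,0,0],[0,0,0],[0,0,0]]}' 2.6 20; python3 -m crank '{"dp":[[-1,-1,0],[-3,-3,0],[-2,-4,0],[0,-1.5,0],[0,0,0],[0,0,0],[0,0,0],[0,0,0]],"delta_rot":[[0,0,0],[0,0,0],[0,0,0],[0,0,0],[0,0,0],[0,0,0],[0,0,0],[0,0,0]]}' 0 20;python3 - <<'E'
from m import *
go([.444,.1147,.0945],np.radians(97))
sc=ctrl.get_image("scene");cv2.imwrite("pics/s22.png",cv2.resize(sc[140:270,130:470],None,fx=2.3,fy=2.3))
cv2.imwrite("pics/s22b.png",cv2.resize(sc[140:250,310:450],None,fx=5,fy=5))
E
```

```text
time: 52.2
position: [0.546, 0.1811, 0.1488]
tool_rot: [-2.082, -2.353, -0.002]
ft_force: [-0.7, 0.7, 0.5]
grip_width: 0.293
time: 53.0
position: [0.4587, 0.11, 0.1468]
tool_rot: [-2.081, -2.353, 0.003]
ft_force: [-0.1, 0.2, 0.4]
grip_width: 0.0
{'t': 53.0, 'p': [0.4587, 0.11, 0.1468], 'dp_now': [0.65, -1.39, 5.23], 'yaw': np.float64(97.03), 'zax': [-0.002, -0.001, -1.0], 'f': [-0.1, 0.2, 0.4], 'w': 0.0, 'q': [-0.79, 0.0, 0.5, 2.01, -0.0, 1.13, 1.41], 'rot': [-0.002, 0.001, 0.0], 'dp_after': [0.65, -1.4, 5.23]}
```

View pics/s22.png

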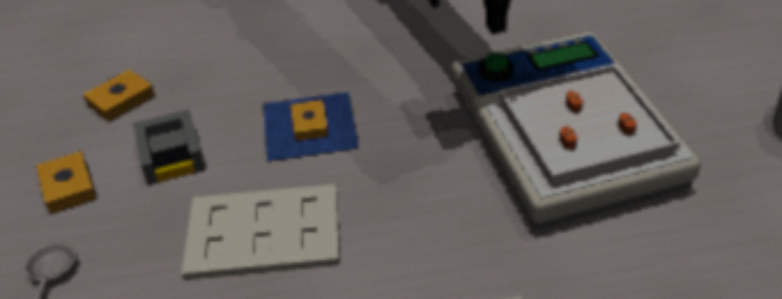

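View pics/s22b.png

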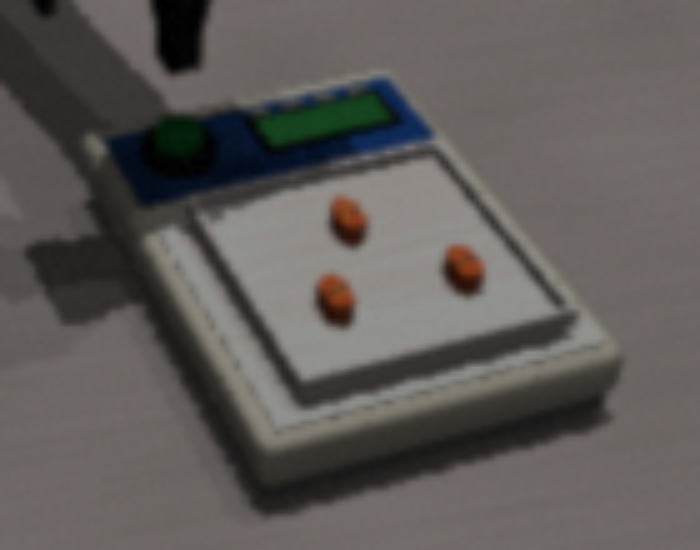

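```bash
python3 - <<'E'
from m import *
i=ctrl.camera_info("scene");im=ctrl.get_image("scene")
rects(im,i,(10,120,40),(35,255,255),.019,50,(240,170,300,220))
rects(im,i,(100,100,30),(125,255,255),.003,50,(230,170,300,220))
t=ctrl.camera_info("top");im=ctrl.get_image("top");cv2.imwrite("pics/t22.png",im)
rects(im,t,(10,120,40),(35,255,255),.019,50,(330,220,375,265))
rects(im,t,(100,100,30),(125,255,255),.003,50,(330,220,375,265))
go([.444,.1147,.0945],np.radians(97))
E
```

```text
px [264.  191.7] area 188.5 mom [ 0.4423 -0.1172] rect c [ 441.7 -117.2] size [39.1 66.9] ang 89.2
px [263.9 196.1] area 569.5 mom [ 0.4422 -0.1193] rect c [ 433.  -117.9] size [107.  107.2] ang 89.4
px [351.7 241.1] area 148.0 mom [ 0.4319 -0.1162] rect c [ 432.1 -115.6] size [36.3 46.6] ang 89.4
px [351.5 241.9] area 934.0 mom [ 0.4307 -0.1168] rect c [ 432.1 -117.2] size [103.5 103.3] ang 89.6
{'t': 53.15, 'p': [0.4584, 0.1099, 0.1467], 'dp_now': [0.66, -1.36, 5.22], 'yaw': np.float64(97.02), 'zax': [-0.002, -0.001, -1.0], 'f': [0.4, -0.0, 0.0], 'w': 0.5, 'q': [-0.79, 0.0, 0.5, 2.01, -0.0, 1.13, 1.41], 'rot': [-0.002, 0.001, 0.0], 'dp_after': [0.66, -1.37, 5.22]}
```

View pics/t22.png

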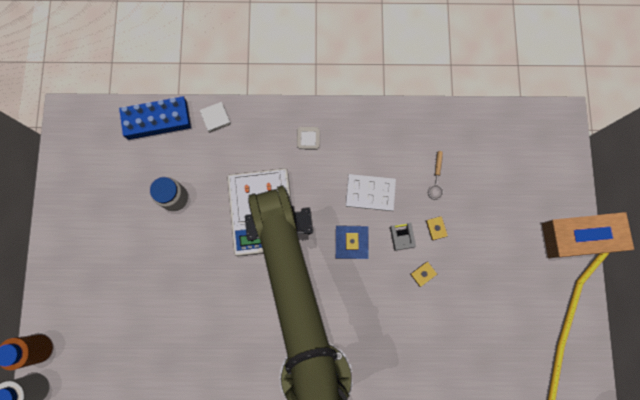

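```bash
python3 -m crank '{"dp":[[0.66,-1.37,1],[0,0,1.5],[0,0,1.5],[0,0,0.8],[0,0,0],[0,0,0],[0,0,0],[0,0,0]],"delta_rot":[[0,0,0],[0,0,0],[0,0,0],[0,0,0],[0,0,0],[0,0,0],[0,0,0],[0,0,0]]}';python3 -c "
from h import *
go([.444,.1147,.0872],np.radians(97))"
```

```text
time: 53.95
position: [0.4441, 0.1148, 0.0996]
tool_rot: [-2.081, -2.352, 0.0]
ft_force: [-0.3, -0.2, -0.0]
grip_width: 0.01
{'t': 53.95, 'p': [0.4441, 0.1148, 0.0996], 'dp_now': [-0.01, -0.01, 1.24], 'yaw': np.float64(97.0), 'zax': [-0.001, 0.0, -1.0], 'f': [-0.3, -0.2, -0.0], 'w': 0.8, 'q': [-0.8, 0.03, 0.5, 2.09, -0.02, 1.02, 1.4], 'rot': [-0.001, -0.0, 0.0], 'dp_after': [-0.01, -0.01, 1.24]}
```

```bash
python3 -m crank '{"dp":[[0,0,0.5],[0,0,0.3],[0,0,0.2],[0,0,0.15],[0,0,0.1],[0,0,0.05],[0,0,0],[0,0,0]],"delta_rot":[[0,0,0],[0,0,0],[0,0,0],[0,0,0],[0,0,0],[0,0,0],[0,0,0],[0,0,0]]}'
```

```text
time: 54.75
position: [0.444, 0.1148, 0.0872]
tool_rot: [-2.081, -2.352, 0.001]
ft_force: [-2.8, -0.4, 12.5]
grip_width: 0.001
```

```bash
python3 -m crank '{"dp":[[0,0,-0.5],[0,0,-0.5],[0,0,-1],[0,0,-3],[0,-1,-3],[-1,-1,-3],[0,0,0],[0,0,0]],"delta_rot":[[0,0,0],[0,0,0],[0,0,0],[0,0,0],[0,0,0],[0,0,0],[0,0,0],[0,0,0]]}';python3 - <<'E'
from m import *
go([.444,.1147,.2])
sc=ctrl.get_image("scene");cv2.imwrite("pics/s23.png",cv2.resize(sc[140:270,130:470],None,fx=2.3,fy=2.3))
E
```

```text
time: 55.55
position: [0.4252, 0.1023, 0.1965]
tool_rot: [-2.081, -2.352, -0.0]
ft_force: [0.1, -0.0, 0.2]
grip_width: 0.002
{'t': 55.55, 'p': [0.4252, 0.1023, 0.1965], 'dp_now': [1.01, 2.02, -0.35], 'yaw': np.float64(96.99), 'zax': [-0.001, 0.001, -1.0], 'f': [0.1, -0.0, 0.2], 'w': 0.2, 'q': [-0.81, -0.14, 0.48, 2.02, 0.07, 1.24, 1.34]}
```

View pics/s23.png

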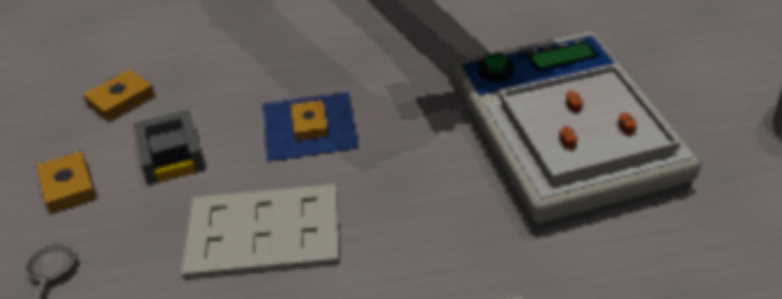

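```bash
python3 -c "
from bench import ctrl
print(ctrl.close_job())"
```

```text
the job is handed in; nothing more can be done
None
```

The job is done in the order asked and handed in at about 55 s of the 210 s allowed.

- **First weighing:** I tipped the check weight in its nest, pinched it, laid it flat in the empty dish, let go and pressed the green key. The key bottomed out; the force peaked at 29 N there, well above the 4 N needed. On release, contact was still felt over about 5 mm of travel, and the key is fully down at 6 mm.
- **Weight to the mat:** I moved it to the mat lying flat. The top view puts it within 2 mm of the mat's centre. The scene view's outline reads about 9 mm off, because it also takes in the weight's side face.
- **Tablets and second weighing:** Three tablets were present, and all three went from the tray into the dish. With the weight on the mat I pressed the key again; it bottomed out at the same height with 12.5 N.

The last scene picture, taken after the arm drew back, shows the weight on the mat, three tablets in the dish and all six pockets empty. The scoop looks unmoved there. The tub and boat are mostly outside that picture, but the top view just before the second press shows them in place. The tool force read about zero. I saw no grip slip and no displaced tablet, and no check failed apart from the mat reading above.

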